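# Carry the top-heavy sedimentation-tube stand upright into the reading bay

## Task

Take the tube stand by its orange grip post, lift it straight up out of the grey parking bay and carry it to the blue reading bay without letting its hinged, top-heavy tube rack tip over: the rack will not stand up by itself, so keep correcting it by tilting or shifting the foot under it. Hold it clear above the reading bay with the rack upright for a good four seconds on end, then lower it gently between the cheeks until the foot is fully home on the bay floor, let go and move away. Never touch the rack itself, and leave the other things on the table alone.

Things in the scene. Friction and masses are not known exactly. Their poses are not given: they have to be found in the camera images.
- stand: Weighted foot of the stand, loose, 0.52 kg. Aluminium plate 240 (x) x 68 (y) x 12 mm from x = -205 to +35 mm; origin on its underside straight below the rack hinge, which lies along x, 30 mm up. Dark steel weight 65 x 60 mm centred at x = -167 mm, top 30 mm up. Centre of mass of foot plus rack near x = -87 mm. Starts in the parking bay, centred to 3 mm, yaw as the bay's to 0.03 rad.
- grip (a point): Middle of the orange square grip post on the foot (30 x 30 mm, at foot x = -100 mm, y = 0), 55 mm above the foot's underside; the post's top is 20 mm above this point, the plate's top 43 mm below. Grip it from above, fingers closing along the foot's y. Axes as the foot: x from the post to the rack.
- rack: White rack hinged on the foot, 72 (y) x 24 (x) mm, 246 mm tall, with three glass blood tubes, blue and purple caps. Origin on the hinge axis, z up the rack, x along the hinge; it swings sideways, positive about x (top towards -y). Nominal 0.30 kg (true within 12 %), centre of mass 134 mm above the hinge, inertia about the hinge 0.0074 kg m2. Stops 0.45 rad either side of square to the foot.
- rack_top (a point): Point on the rack's middle line 240 mm above the hinge, near the cap tops; axes as the rack. Rack dynamics: hinge spring 0.30 N m/rad (centred square to the foot) and damper 0.045 N m s/rad, both relative to the foot; gravity gives 0.40 N m/rad, so left alone the rack falls over, time constant 0.4 to 0.9 s. In a bay it leans on a cheek, up to 0.08 rad; lifted over 50 mm it comes free.
- reading_bay: Blue reading bay (fixed; place, side and yaw vary). Origin on the table below its seat. Two upright cheeks at the rack's place, 50 mm long (x), inner faces at y = +-40.5 mm, 110 mm above the bay floor; above them white flared lips widen the mouth to about +-59 mm at 135 mm above the floor. Low white reader housing with green lamp, 65 mm tall, at x = 61 to 111 mm.
- reading_bay_seat (a point): Centre of the reading bay on its floor, 8 mm above the table: the stand is home when the foot's origin lies here with the same x direction (x points from tail rim to reader housing). Steel rims 10 mm high cross the floor at x = -215 and +48 mm; the foot goes flat between them.
- parking_bay_seat (a point): Centre of the grey parking bay on its floor: the same bay without the reader housing. The two bays change sides from run to run. Origin and axes likewise.
- swab_jar: Open glass jar, 84 mm across, 85 mm tall, on the table between the bays. Origin at its underside. Leave alone.
- steel_tray: Open steel instrument tray, 100 x 200 x 40 mm, at the far side. Origin at its underside. Leave alone.
- tube_rack: Beige rack of capped blood tubes, 100 x 220 mm, 101 mm tall, off to the right. Origin at its underside. Leave alone.
- spray_bottle: White bottle with pink label, 66 mm across, 190 mm tall, off to the left. Origin at its underside. Leave alone.

How it is judged (in metres and radians):
On the way, in this order (a step that is already met when the one before it is completed fails the run):
1. the stand is lifted out of the parking bay (z of stand in the frame of parking_bay_seat above 0.08 m and contact force between stand and the fingers above 1 N), for 0.1 s.
2. held clear above the reading bay, rack upright, for three seconds (horizontal distance between stand and reading_bay_seat below 0.08 m and z of stand in the frame of reading_bay_seat above 0.138 m and angle between rack's own z axis and vertical below 0.13 rad), for 3 s.
At the end, for the whole second after the job is handed in: The foot lies flat on the reading bay's floor (within 5 mm), its origin within 18 mm of the bay's centre and its grip post on the tail side, aligned with the bay within 0.25 rad; the rack stands between the cheeks within 0.17 rad of upright; everything is released and at rest (horizontal distance between stand and reading_bay_seat below 0.018 m and z of stand in the frame of reading_bay_seat below 0.005 m and x of grip in the frame of reading_bay_seat below 0 m and angle between the x axis of stand and the x axis of reading_bay_seat, either way round below 0.25 rad and angle between stand's own z axis and vertical below 0.06 rad and angle between rack's own z axis and vertical below 0.17 rad and linear speed of stand below 0.02 m/s and angular speed of rack below 0.1 rad/s); the robot touches nothing.
It fails at once if the rack tips more than 0.4 rad from upright (angle between rack's own z axis and vertical above 0.4 rad).
It fails at once if the robot touches the rack (contact force between rack and the fingers above 0.5 N or contact force between rack and the arm above 0.5 N).
It fails at once if the stand is dropped or flung (faster than 0.6 m/s) (linear speed of stand above 0.6 m/s).
It fails at once if the stand is slammed or pressed hard into the bay (over 60 N) (contact force between stand and reading_bay above 60 N).
It fails at once if another thing on the table is pushed more than 30 mm (distance of any of swab_jar, steel_tray, tube_rack, spray_bottle from where it was at the start of the episode above 0.03 m).
It also fails if it takes over 72 s, if anything falls off the work surface, if the arm or the gripper's body presses on something with over 40 N, if the wrist force passes 120 N, or if a joint passes its speed limit or range.

## Robot

A 6-joint arm with a two-finger parallel gripper is mounted at the origin on the work surface. World frame = base frame: x ahead of the robot, y to its left, z up, the work surface at z = 0. Lengths are in m, angles in degrees, forces in N, time in s.
With the tool pointing down it reaches from about 0.325 to 0.85 m from the base axis. Payload 15.5 kg.
Tool frame: the origin (TCP) lies midway between the tips of the shut fingers; the grasp point (between the pads) lies 19 mm behind it; z points along the fingers, y is the line along which they close (so a half turn about z gives the same grasp; the last joint's range is limited). The gripper opens to 91 mm and grips with 3 to 60 N. Pads are 32 mm wide; open, the fingers measure 118 mm over their backs; the gripper's body (76 mm by 178 mm) begins 60 mm behind the grasp point.
Start: joints at [-72.794, 28.281, 77.091, -0, 74.628, -5.472], TCP at [0.241, -0.577, 0.214] pointing down, gripper open.
Joint ranges: [-166.48, 166.48], [-47.26, 123.95], [12.59, 153.08], [-70.14, 250.14], [6.76, 159.57], [-176.63, 176.63]. Speed limits (degrees/s): [108.29, 108.29, 147.25, 172.46, 172.46, 172.46].

## Interface

Orientations are given as [roll, pitch, yaw] about the fixed x, y, z axes, in that order (R = Rz(yaw) Ry(pitch) Rx(roll)).
In Python, from cell import readout, imaging, order, models gives the robot as it stands. The module is installed in compiled form; this text tells all that it offers.
- The arm moves only by the tool send_rows, never from a script. Its argument "deltas" is a list of rows, each an object with "delta_pos": the shift along the world's x, y, z in units of 25 mm (1.0 is 25 mm), a list of three; "dr": the turn, a rotation vector about the world's x, y, z in units of 6 degrees (1.0 is 6 degrees), a list of three; "gripper": the closure, from -1 (fully open) to 1 (shut). In form: [{"delta_pos": [x, y, z], "dr": [wx, wy, wz], "gripper": gripper}, ...]. A call has 1 to 5 rows; each row shifts and turns the commanded pose from where the row before left it; what a row does not reach is not made up. A row lasts 1/12 s, in which the tool goes at most 41.7 mm and 7.16 degrees, less where a joint would pass 70% of its speed; a pose out of reach is approached as far as the arm can. A call is refused whole if a number of a shift passes 1 or a number of a turn 1, either way. A call with a gripper value outside its range is refused whole. The fingers move at their own pace and stop on an object; "squeeze" is the grip in N (left out, the last holds). Time passes only in rows, so rows that do not move let the fingers close. It gives the time, the measured TCP pose, the force, the opening and the grip force at its end, in the units of the state.
- readout.get_obs(): the state, without advancing time (a new reading comes with each control period).
- imaging.snapshot(name): name is "scene" or "top" or "wrist"; returns (picture, depth): 480x640x3 uint8, red, green, blue; 480x640 float32, m along the optical axis (not along the pixel's ray), 0 where there is no reading.
- imaging.camera_info(name): a dict with "K" (3x3 intrinsics, pixels), "dist" ([k1, k2, p1, p2, k3] as OpenCV has them; the pictures are not rectified), "R" (3x3) and "t" (3): a world point X has camera coordinates R X + t. Camera axes: x right, y down, z forward; pixel columns grow to the right and rows downward; lengths in m; the calibration is good to about 2 mm. A picture is of the moment at which its call begins: read the wrist's pose just before it. camera_info takes no time and is no camera call; for the wrist camera it gives the pose at the moment of the call.
- order.hand_in(): hands the job in; it is judged then, once.
Trained networks look in the newest picture that a camera, given by its name, has taken for a name from the list of things; names that differ only in an ending like _2 or _b are one class to them, and where a whole thing is asked for, a point or a joint stands for the part that bears it (a point fixed in the world has none). Each returns a list of dicts, best first, with "p" (0 to 1); they miss things now and then, are a little off and sometimes report something else, mostly with a low value. They report only what shows in the picture. A call takes as long as a camera call.
- models.find_in(camera, label): "extent" ([left, top, right, bottom] in pixels, round what is visible of it).
- models.silhouettes(camera, label): "mask" (480x640 bool, what is visible of it) and "extent" ([left, top, right, bottom] in pixels, round what is visible of it).
- models.mark_of(camera, label): "pixel" ([column, row] in pixels: a listed point, or the origin of a listed thing).
The state is a dict: "time": time; "joint_pos": joint angles; "qd": joint speeds; "tau": joint torques, N m; "position": TCP position; "tcp_rot": TCP orientation; "contact_force": force on the tool from outside, world axes, zero at the start; "ft_torque": the same for the moment, N m; "finger_gap": opening from 0.0 (shut) to 1.0 (fully open); "gripper_force": force on a finger pad.
Only numpy, scipy, OpenCV 4.12 (cv2) and the standard library are available. Lean on these libraries where they do the work, as an engineer would, in place of code of your own. Each camera call takes 0.05 s, during which the arm holds its last target. There are 200 camera calls.

## Working session

There is one attempt and no reset: what is moved stays moved. The work goes in short steps, Python scripts to look and compute and a tool call to move; the robot and the scene stay as the last step left them, time stands still between calls to the robot, and variables do not carry over. Pictures are saved under pics/ and viewed, at most 10 in all, crops included, and the job is handed in when it is done.

Besides the shell and the picture viewer there is one more tool, called after ">>>" as a command line: name --argument value ..., lists and objects as JSON in quotes. send_rows: Moves the arm, as the interface text tells. Its arguments: {"type":"object","properties":{"deltas":{"type":"array"},"squeeze":{"type":"number"}},"required":["deltas"]}

```bash
mkdir -p pics; cat > h.py <<'E'
import numpy as np, cv2
from cell import readout, imaging, order, models
def ray(cam,px):
    c=imaging.camera_info(cam); K=np.array(c["K"],float);d=np.array(c["dist"],float)
    u=cv2.undistortPoints(np.array(px,float).reshape(-1,1,2),K,d).reshape(-1,2)
    return u,np.array(c["R"]),np.array(c["t"]).ravel()
def to3d(cam,px,dep):
    u,R,t=ray(cam,px); X=np.c_[u,np.ones(len(u))]*np.array(dep).reshape(-1,1)
    return (X-t)@R
def plane(cam,px,z):
    u,R,t=ray(cam,px); D=np.c_[u,np.ones(len(u))]@R; C=-R.T@t
    return C+D*((z-C[2])/D[:,2])[:,None]
E
python3 - <<'E'
from h import *
ims=[]
for c in ("scene","top"):
    p,d=imaging.snapshot(c); cv2.imwrite(f"pics/{c}0.png",p[:,:,::-1]); np.save(f"{c}d.npy",d)
    i=imaging.camera_info(c); print(c,np.round(-np.array(i["R"]).T@np.array(i["t"]).ravel(),3),np.round(i["R"],2).tolist(),np.round(i["K"],0).tolist())
    for l in ("stand","grip","rack","rack_top","reading_bay","reading_bay_seat","parking_bay_seat","swab_jar"):
        for m in models.mark_of(c,l)[:2]:
            px=m["pixel"]; r,cc=int(round(px[1])),int(round(px[0])); 
            dd=d[min(max(r,0),479),min(max(cc,0),639)]
            z={"grip":.063,"rack_top":.278,"stand":.008,"rack":.038,"reading_bay":0,"reading_bay_seat":.008,"parking_bay_seat":.008}.get(l,0)
            print(l,round(m["p"],2),np.round(px,1),"plane",np.round(plane(c,[px],z)[0],3),"dep",np.round(to3d(c,[px],[dd])[0],3))
print(readout.get_obs()["time"],readout.get_obs()["tcp_rot"],readout.get_obs()["contact_force"])
E
```

```text
scene [ 1.131 -0.074  1.021] [[0.1, 0.99, -0.01], [0.86, -0.1, -0.51], [-0.51, 0.04, -0.86]] [[481.0, 0.0, 319.0], [0.0, 481.0, 248.0], [0.0, 0.0, 1.0]]
stand 0.64 [236.1 265.8] plane [ 0.561 -0.227  0.008] dep [ 0.578 -0.222  0.038]
grip 0.92 [239.2 216.6] plane [ 0.457 -0.209  0.063] dep [ 0.473 -0.206  0.085]
rack 0.81 [233.5 258.5] plane [ 0.558 -0.228  0.038] dep [ 0.572 -0.224  0.062]
rack_top 0.98 [212.8 195.8] plane [ 0.553 -0.229  0.278] dep [ 0.557 -0.228  0.283]
reading_bay 0.56 [400.  246.2] plane [0.546 0.176 0.   ] dep [0.55  0.175 0.007]
reading_bay_seat 0.65 [399.1 243.1] plane [0.542 0.174 0.008] dep [0.541 0.174 0.007]
parking_bay_seat 0.89 [239.4 266.9] plane [ 0.565 -0.219  0.008] dep [ 0.574 -0.217  0.023]
top [0.548 0.004 1.258] [[0.01, -1.0, 0.01], [-1.0, -0.01, -0.09], [0.09, -0.01, -1.0]] [[475.0, 0.0, 320.0], [0.0, 475.0, 234.0], [0.0, 0.0, 1.0]]
stand 0.66 [408.3 273.5] plane [ 0.558 -0.239  0.008] dep [ 0.556 -0.191  0.252]
grip 0.9 [405.  315.4] plane [ 0.454 -0.219  0.063] dep [ 0.455 -0.215  0.081]
rack 0.55 [403.1 273.6] plane [ 0.558 -0.22   0.038] dep [ 0.557 -0.191  0.192]
rack_top 0.71 [428.9 272.9] plane [ 0.558 -0.229  0.278] dep [ 0.558 -0.228  0.282]
reading_bay 0.58 [252.6 273.8] plane [0.555 0.171 0.   ] dep [0.555 0.17  0.008]
reading_bay 0.38 [427.9 270.2] plane [ 0.568 -0.292  0.   ] dep [ 0.563 -0.226  0.283]
reading_bay_seat 0.93 [250.3 277.1] plane [0.546 0.176 0.008] dep [0.546 0.176 0.007]
parking_bay_seat 0.93 [399.9 271. ] plane [ 0.565 -0.217  0.008] dep [ 0.563 -0.192  0.149]
parking_bay_seat 0.46 [431.9 271.9] plane [ 0.563 -0.301  0.008] dep [ 0.56  -0.234  0.285]
swab_jar 0.59 [321.5 255.7] plane [ 0.604 -0.01   0.   ] dep [ 0.604 -0.01   0.005]
0.9 [-1.79995469e+02  7.00312669e-04  2.26778965e+01] [ 0.08717243 -0.30558816 -0.27905786]
```

View pics/scene0.png

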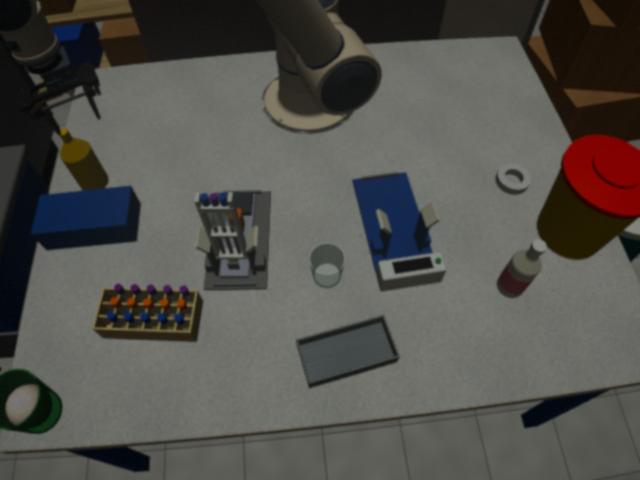

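View pics/top0.png

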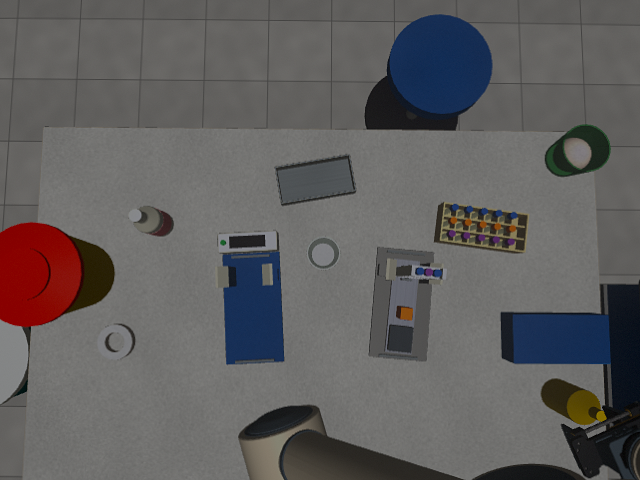

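```bash
cat >> h.py <<'E'
def cloud(cam,d):
    v,u=np.nonzero(d>0); px=np.c_[u,v].astype(float)
    return px,to3d(cam,px,d[v,u])
E
python3 - <<'E'
from h import *
p=cv2.imread("pics/top0.png");d=np.load("topd.npy");hsv=cv2.cvtColor(p,cv2.COLOR_BGR2HSV)
px,X=cloud("top",d); u,v=px.astype(int).T; H=hsv[v,u].astype(int)
def rect(m,n):
    P=X[m]; r=cv2.minAreaRect((P[:,:2]*1000).astype(np.float32)); print(n,m.sum(),"med",np.round(np.median(P,0),4),"rect",np.round(r,1) if 0 else r)
inb=lambda a,b,c,e:(X[:,0]>a)&(X[:,0]<b)&(X[:,1]>c)&(X[:,1]<e)
print("table z",np.median(X[inb(.4,.5,-.1,.05),2]))
rect(inb(.3,.65,.05,.3)&(H[:,0]>100)&(H[:,0]<130)&(H[:,1]>150)&(X[:,2]<.03),"blue")
rect(inb(.55,.7,.05,.3)&(X[:,2]>.05)&(X[:,2]<.08),"housing")
rect(inb(.5,.6,.05,.3)&(X[:,2]>.1),"lips read")
rect(inb(.42,.5,-.3,-.15)&(H[:,0]<20)&(H[:,1]>120)&(X[:,2]>.06),"orange")
rect(inb(.3,.46,-.32,-.12)&(X[:,2]>.030)&(X[:,2]<.046),"weight")
rect(inb(.3,.7,-.32,-.12)&(X[:,2]>.005)&(X[:,2]<.012),"grey")
rect(inb(.3,.7,-.32,-.12)&(X[:,2]>.0165)&(X[:,2]<.025),"plate")
rect(inb(.5,.62,-.32,-.12)&(X[:,2]>.27),"racktop")
rect(inb(.5,.62,-.32,-.1)&(X[:,2]>.12)&(X[:,2]<.147),"lips park")
# line directions: left/right edges of blue and grey by x-binning
for n,m in (("blue",inb(.36,.52,.05,.3)&(H[:,0]>100)&(H[:,0]<130)&(H[:,1]>150)&(X[:,2]<.03)),("weight",inb(.36,.42,-.32,-.12)&(X[:,2]>.030)&(X[:,2]<.046)),("grey+",inb(.36,.52,-.32,-.12)&(X[:,2]>.004)&(X[:,2]<.013))):
    P=X[m];b=np.arange(P[:,0].min()+.004,P[:,0].max()-.004,.005)
    E=np.array([[x,*np.percentile(P[abs(P[:,0]-x)<.003,1],[1,99])] for x in b])
    print(n,[np.round(np.polyfit(E[:,0],E[:,k],1),3).tolist() for k in (1,2)])
ps,ds=cv2.imread("pics/scene0.png"),np.load("scened.npy")
px2,Y=cloud("scene",ds)
for c,Z in (("top",X),("scene",Y)):
    m=(abs(Z[:,0]-.56)<.04)&(abs(Z[:,1]+.22)<.09)
    for z in np.arange(.15,.29,.02):
        k=m&(abs(Z[:,2]-z)<.01)
        if k.sum()>5: print(c,round(z,2),k.sum(),np.round(np.percentile(Z[k],[3,50,97],axis=0).T,3).tolist())
E
```

```text
table z 0.00020319741837439783
blue 5309 med [0.4531 0.1689 0.0083] rect ((468.50762939453125, 168.6690673828125), (280.7042236328125, 148.90643310546875), 3.3952038288116455)
housing 1203 med [0.6339 0.1781 0.0657] rect ((607.2377319335938, 176.36724853515625), (107.40879821777344, 150.4066925048828), 3.639925241470337)
lips read 532 med [0.549  0.2151 0.1351] rect ((549.6808471679688, 173.73265075683594), (49.899169921875, 134.5559844970703), 3.40183424949646)
orange 157 med [ 0.4612 -0.217   0.0826] rect ((460.5388488769531, -217.84889221191406), (31.2390193939209, 28.612598419189453), 85.5223159790039)
weight 624 med [ 0.3929 -0.2104  0.038 ] rect ((408.59161376953125, -212.59518432617188), (60.635414123535156, 96.47395324707031), 84.154296875)
grey 2770 med [ 0.4654 -0.2015  0.008 ] rect ((501.0935974121094, -220.39439392089844), (196.26132202148438, 393.5317077636719), 89.94132232666016)
plate 1322 med [ 0.4973 -0.2191  0.0199] rect ((523.953857421875, -220.36785888671875), (146.09298706054688, 370.87164306640625), 78.31367492675781)
racktop 276 med [ 0.5594 -0.2266  0.2828] re
[... 870 characters left out ...]
 0.26]]
top 0.27 136 [[0.545, 0.555, 0.572], [-0.256, -0.224, -0.191], [0.26, 0.264, 0.28]]
scene 0.15 323 [[0.536, 0.565, 0.589], [-0.292, -0.228, -0.162], [0.14, 0.144, 0.16]]
scene 0.17 258 [[0.55, 0.565, 0.574], [-0.261, -0.228, -0.193], [0.16, 0.164, 0.179]]
scene 0.19 166 [[0.552, 0.564, 0.574], [-0.262, -0.227, -0.193], [0.181, 0.191, 0.199]]
scene 0.21 181 [[0.551, 0.564, 0.573], [-0.263, -0.229, -0.192], [0.201, 0.21, 0.219]]
scene 0.23 143 [[0.556, 0.565, 0.574], [-0.262, -0.225, -0.192], [0.221, 0.229, 0.238]]
scene 0.25 215 [[0.555, 0.569, 0.575], [-0.263, -0.227, -0.192], [0.241, 0.253, 0.26]]
scene 0.27 294 [[0.554, 0.566, 0.574], [-0.262, -0.226, -0.193], [0.26, 0.268, 0.279]]
```

>>> send_rows --deltas '[{"delta_pos": [0, 0, 1], "dr": [0, 0, 0], "gripper": -1}, {"delta_pos": [0, 1, 0], "dr": [0, 0, -0.6], "gripper": -1}, {"delta_pos": [0, 1, 0], "dr": [0, 0, -0.6], "gripper": -1}, {"delta_pos": [0, 1, 0], "dr": [0, 0, -0.6], "gripper": -1}, {"delta_pos": [0, 1, 0], "dr": [0, 0, -0.6], "gripper": -1}]' --squeeze 40

```text
time: 1.32
position: [0.2409, -0.4756, 0.2389]
tcp_rot: [180.0, -0.0, 8.1]
contact_force: [-0.1, -0.6, -0.5]
finger_gap: 0.997
gripper_force: 0.0
```

>>> send_rows --deltas '[{"delta_pos": [0.8, 1, 0], "dr": [0, 0, -0.45], "gripper": -1}, {"delta_pos": [0.8, 1, 0], "dr": [0, 0, -0.45], "gripper": -1}, {"delta_pos": [0.8, 1, 0], "dr": [0, 0, -0.45], "gripper": -1}, {"delta_pos": [0.8, 1, 0], "dr": [0, 0, -0.45], "gripper": -1}, {"delta_pos": [0.8, 1, 0], "dr": [0, 0, -0.45], "gripper": -1}]'

```text
time: 1.73
position: [0.3416, -0.3504, 0.2391]
tcp_rot: [180.0, -0.0, -5.4]
contact_force: [1.6, -0.0, -0.9]
finger_gap: 0.998
gripper_force: 0.0
```

>>> send_rows --deltas '[{"delta_pos": [0.9, 1, 0], "dr": [0, 0, 0], "gripper": -1}, {"delta_pos": [0.9, 1, 0], "dr": [0, 0, 0], "gripper": -1}, {"delta_pos": [0.9, 1, 0], "dr": [0, 0, 0], "gripper": -1}, {"delta_pos": [0.9, 1, 0], "dr": [0, 0, 0], "gripper": -1}, {"delta_pos": [0.9, 1, 0], "dr": [0, 0, 0], "gripper": -1}]'

```text
time: 2.15
position: [0.4544, -0.2253, 0.2391]
tcp_rot: [180.0, -0.0, -5.2]
contact_force: [1.1, -0.4, 0.8]
finger_gap: 0.998
gripper_force: 0.0
```

>>> send_rows --deltas '[{"delta_pos": [0.3, 0.4, 0], "dr": [0, 0, 0], "gripper": -1}, {"delta_pos": [0, 0, 0], "dr": [0, 0, 0], "gripper": -1}, {"delta_pos": [0, 0, 0], "dr": [0, 0, 0], "gripper": -1}]'

```text
time: 2.4
position: [0.4609, -0.2165, 0.2389]
tcp_rot: [180.0, 0.0, -5.1]
contact_force: [-1.1, -0.2, 0.1]
finger_gap: 1.004
gripper_force: 0.0
```

>>> send_rows --deltas '[{"delta_pos": [0, -0.05, -1], "dr": [0, 0, 0], "gripper": -1}, {"delta_pos": [0, 0, -1], "dr": [0, 0, 0], "gripper": -1}, {"delta_pos": [0, 0, -1], "dr": [0, 0, 0], "gripper": -1}, {"delta_pos": [0, 0, -1], "dr": [0, 0, 0], "gripper": -1}, {"delta_pos": [0, 0, -1], "dr": [0, 0, 0], "gripper": -1}]'

```text
time: 2.82
position: [0.4601, -0.2193, 0.113]
tcp_rot: [180.0, -0.0, -5.3]
contact_force: [0.2, -1.5, 0.0]
finger_gap: 1.0
gripper_force: 0.0
```

>>> send_rows --deltas '[{"delta_pos": [0, 0, -0.9], "dr": [0, 0, 0], "gripper": -1}, {"delta_pos": [0, 0, -0.8], "dr": [0, 0, 0], "gripper": -1}, {"delta_pos": [0, 0, -0.6], "dr": [0, 0, 0], "gripper": -1}, {"delta_pos": [0, 0, -0.5], "dr": [0, 0, 0], "gripper": -1}, {"delta_pos": [0, 0, 0], "dr": [0, 0, 0], "gripper": -1}]'

```text
time: 3.23
position: [0.4591, -0.2186, 0.042]
tcp_rot: [-179.9, 0.2, -5.3]
contact_force: [-1.1, 0.2, -0.8]
finger_gap: 0.996
gripper_force: 0.0
```

>>> send_rows --deltas '[{"delta_pos": [0, 0, 0], "dr": [0, 0, 0], "gripper": 1}, {"delta_pos": [0, 0, 0], "dr": [0, 0, 0], "gripper": 1}, {"delta_pos": [0, 0, 0], "dr": [0, 0, 0], "gripper": 1}, {"delta_pos": [0, 0, 0], "dr": [0, 0, 0], "gripper": 1}, {"delta_pos": [0, 0, 0], "dr": [0, 0, 0], "gripper": 1}]' --squeeze 40

```text
time: 3.65
position: [0.4612, -0.2182, 0.0445]
tcp_rot: [180.0, -0.1, -5.2]
contact_force: [0.4, 0.2, -0.0]
finger_gap: 0.665
gripper_force: 0.0
```

>>> send_rows --deltas '[{"delta_pos": [0, 0, 0], "dr": [0, 0, 0], "gripper": 1}, {"delta_pos": [0, 0, 0], "dr": [0, 0, 0], "gripper": 1}, {"delta_pos": [0, 0, 0], "dr": [0, 0, 0], "gripper": 1}, {"delta_pos": [0, 0, 0], "dr": [0, 0, 0], "gripper": 1}, {"delta_pos": [0, 0, 0], "dr": [0, 0, 0], "gripper": 1}]'

```text
time: 4.07
position: [0.461, -0.218, 0.0439]
tcp_rot: [180.0, -0.0, -5.2]
contact_force: [0.2, 0.1, 0.4]
finger_gap: 0.327
gripper_force: 40.0
```

```bash
cat > ctl.py <<'E'
# usage: ctl.py adv dz1,..,dz5 [ex ey eyaw(deg)] ; measure, filter, plan next 5 rows
import sys, json, os
from h import *
from scipy.linalg import expm
from scipy.optimize import lsq_linear
I,c,k,mgl,ml,tau,dt=.0074,.045,.30,.40,.0402,.04,1/120
A=np.zeros((7,7)) # th,om,d,phf,vf | phc,vc
A[0,1]=1; A[1,:3]=[(mgl-k)/I,-c/I,1]; A[1,3]=k/I
for row,src,dst,g in ((3,5,3,c/I),(4,6,4,ml/I)):
    A[row,src]=1/tau; A[row,dst]=-1/tau; A[1]+=g*A[row]
M=expm(A*dt); F,G=M[:5,:5],M[:5,5:]
START=np.array([.461,-.218]); Y0=-5.2; GOAL=np.array([.4492,.1677]); Y1=3.45
N=55;R_=10
v=np.clip(np.minimum(np.arange(1,N+1),np.arange(N,0,-1))/R_,0,1); FR=np.r_[0,np.cumsum(v)/v.sum()]
fr=lambda i:FR[np.clip(i,0,N)]
def pose(i):
    f=fr(i); return START+f*(GOAL-START),Y0+f*(Y1-Y0)
def hy(i):
    p,y=pose(i); y=np.deg2rad(y); return -np.sin(y)*p[0]+np.cos(y)*p[1] if 0 else p[1]+.1*np.sin(y)
S=json.load(open("st.json")) if os.path.exists("st.json") else dict(x=[0]*5,P=np.diag([.01,.01,.01,0,0]).tolist(),rows=[],phc=0.,i=0,t=0)
x,P=np.array(S["x"]),np.array(S["P"])
Q=np.diag([1e-6,2e-4,2e-4,1e-7,1e-7])*dt*10
def step(u,n):
    global x,P
    for _ in range(n): x=F@x+G@u; P=F@P@F.T+Q
def rowin(ph0,ph1,vc):  # input per substep
    return [(ph0+(ph1-ph0)*(j+1)/10,vc) for j in range(10)]
ph=S["phc"]
for p1,vc in S["rows"]:
    for u in rowin(ph,p1,vc): step(np.array(u),1)
    ph=p1
o=readout.get_obs(); pic,d=imaging.snapshot("scene")
tcp=np.array(o["position"]); ro,pi,ya=o["tcp_rot"]; phm=(ro%360-180); yr=np.deg2rad(ya)
ex_=np.array([np.cos(yr),np.sin(yr)]); ey_=np.array([-ex_[1],ex_[0]])
hinge=np.r_[tcp[:2]+.1*ex_,tcp[2]-.006]
px,X=cloud("scene",d); D=X-hinge; xf,yf,zf=D[:,:2]@ex_,D[:,:2]@ey_,D[:,2]
m=(abs(xf)<.03)&(abs(yf)<.14)&(zf>.05)&(zf<.26)&(X[:,2]>.155)
B=[]
for z in np.arange(.055,.235,.01):
    q=m&(abs(zf-z)<.005)
    if q.sum()>8:
        a,b=np.percentile(yf[q],[2,98])
        if .055<b-a<.085: B.append((z,(a+b)/2))
B=np.array(B); 
if len(B)>4:
    sl,off=np.polyfit(B[:,0],B[:,1],1); th1=-sl; th0=-(B[:,1]@B[:,0])/(B[:,0]@B[:,0])
    z=.7*th0+.3*th1; H=np.array([[1,0,0,0,0.]]); pred=x[0]
    r=1e-4 if S["t"]>0 else 1e-4
    K=P@H.T/(P[0,0]+r); x=x+K[:,0]*(z-x[0]); P=P-K@H@P
    print(f"t {o['time']:.2f} th0 {th0:.3f} th1 {th1:.3f} off {off*1000:.1f}mm pred {pred:.3f} n{len(B)}")
else: print("NO MEAS",len(B))
print("tcp",np.round(tcp,4),"yaw",round(ya,2),"pitch",round(pi,2),"phi_m",round(phm,2),"phc",round(np.rad2deg(ph),2),"est th,om,d",np.round(x[:3],3),"F",np.round(o["contact_force"],1),"gf",o["gripper_force"])
step(np.array([ph,0.]),6)
adv=int(sys.argv[1]); dz=[float(a) for a in sys.argv[2].split(",")]; e=[float(a) for a in sys.argv[3:6]] or [0,0,0]
i0=S["i"]; NH=20
vs=[]
for n in range(NH+5):
    if adv>0: vc=(hy(i0+n+1)-hy(i0+n))*12
    else: vc=0
    if n<5: vc+=e[1]/5*12+.1*np.deg2rad(e[2])/5*12
    vs.append(vc)
def sim(dph,x0):
    s=x0.copy();p=ph if x0 is x else 0.;out=[]
    for n in range(NH+5):
        p1=p+(dph[n] if n<NH else 0)
        for u in rowin(p,p1,vs[n] if x0 is x else 0.): s=F@s+G@np.array(u)
        if n%5==4:
            for _ in range(6): s=F@s+G@np.array([p1,0.])
        p=p1; out+= [s[0]*1,s[1]*.25,p*.15]
    return np.array(out)
base=sim(np.zeros(NH),x); z0=np.zeros(5)
J=np.array([sim(np.eye(NH)[n],z0) for n in range(NH)]).T
L=np.vstack([J,np.eye(NH)*.3]); sol=lsq_linear(L,-np.r_[base,np.zeros(NH)],(-.06,.06)).x
u6=np.deg2rad(6); rows=[];logr=[];p=ph
yc=pose(i0)[1]
for n in range(5):
    if adv: (a,ya0),(b,yb)=pose(i0+n),pose(i0+n+1); dp=b-a; dy=yb-ya0
    else: dp=np.zeros(2);dy=0;ya0=yc
    dp=dp+np.array(e[:2])/5; dy=dy+e[2]/5
    q=round(sol[n]/u6/.02)*.02; yy=np.deg2rad(ya0)
    rows.append({"delta_pos":[round(float(dp[0])/.025,3)+0.,round(float(dp[1])/.025,3)+0.,dz[n]],"dr":[round(q*np.cos(yy),3)+0.,round(q*np.sin(yy),3)+0.,round(dy/6,3)+0.],"gripper":1})
    p+=q*u6; logr.append((p,vs[n]))
json.dump(dict(x=x.tolist(),P=P.tolist(),rows=logr,phc=ph,i=i0+(5 if adv else 0),t=o["time"]),open("st.json","w"))
out=base+J@sol; print("pred th",np.round(out[0::3][[0,2,4,9,14,19,24]],3),"phi",np.round(np.rad2deg(out[2::3][[4,9,24]]/.15),1),"i",i0)
print(json.dumps(rows))
E
python3 ctl.py 0 0.5,1,1,1,1
```

```text
t 4.07 th0 -0.060 th1 -0.051 off 1.5mm pred 0.000 n12
tcp [ 0.461  -0.218   0.0439] yaw -5.22 pitch -0.0 phi_m -0.0 phc 0.0 est th,om,d [-0.057  0.     0.   ] F [0.2 0.1 0.4] gf 39.998602867126465
pred th [-0.054 -0.029 -0.012 -0.002 -0.    -0.    -0.   ] phi [0.9 0.1 0. ] i 0
[{"delta_pos": [0.0, 0.0, 0.5], "dr": [0.578, -0.053, 0.0], "gripper": 1}, {"delta_pos": [0.0, 0.0, 1.0], "dr": [-0.299, 0.027, 0.0], "gripper": 1}, {"delta_pos": [0.0, 0.0, 1.0], "dr": [-0.04, 0.004, 0.0], "gripper": 1}, {"delta_pos": [0.0, 0.0, 1.0], "dr": [-0.02, 0.002, 0.0], "gripper": 1}, {"delta_pos": [0.0, 0.0, 1.0], "dr": [-0.06, 0.005, 0.0], "gripper": 1}]
```

>>> send_rows --deltas '[{"delta_pos": [0, 0, 0.5], "dr": [0, 0, 0], "gripper": 1}, {"delta_pos": [0, 0, 1], "dr": [0.2, -0.018, 0], "gripper": 1}, {"delta_pos": [0, 0, 1], "dr": [0.2, -0.018, 0], "gripper": 1}, {"delta_pos": [0, 0, 1], "dr": [0, 0, 0], "gripper": 1}, {"delta_pos": [0, 0, 1], "dr": [0, 0, 0], "gripper": 1}]'

```text
time: 4.53
position: [0.4602, -0.2177, 0.157]
tcp_rot: [-177.5, 0.1, -5.2]
contact_force: [0.5, -0.6, -7.5]
finger_gap: 0.33
gripper_force: 40.0
```

```bash
python3 - <<'E'
import json,numpy as np
S=json.load(open("st.json")); p=np.deg2rad(2.4)
S.update(x=[-.05,0,0,p,0],P=np.diag([.01,.02,.05,0,0]).tolist(),rows=[],phc=p); json.dump(S,open("st.json","w"))
E
python3 ctl.py 0 1,0.8,0.5,0.2,0
```

```text
t 4.53 th0 0.018 th1 0.018 off 0.0mm pred -0.050 n18
tcp [ 0.4602 -0.2177  0.157 ] yaw -5.24 pitch 0.1 phi_m 2.47 phc 2.4 est th,om,d [0.017 0.    0.   ] F [ 0.5 -0.6 -7.5] gf 39.99661087989807
pred th [0.023 0.012 0.005 0.001 0.    0.    0.   ] phi [-0.3 -0.1 -0. ] i 0
[{"delta_pos": [0.0, 0.0, 1.0], "dr": [-0.578, 0.053, 0.0], "gripper": 1}, {"delta_pos": [0.0, 0.0, 0.8], "dr": [0.139, -0.013, 0.0], "gripper": 1}, {"delta_pos": [0.0, 0.0, 0.5], "dr": [-0.02, 0.002, 0.0], "gripper": 1}, {"delta_pos": [0.0, 0.0, 0.2], "dr": [-0.02, 0.002, 0.0], "gripper": 1}, {"delta_pos": [0.0, 0.0, 0.0], "dr": [0.02, -0.002, 0.0], "gripper": 1}]
```

>>> send_rows --deltas '[{"delta_pos": [0.0, 0.0, 1.0], "dr": [-0.578, 0.053, 0.0], "gripper": 1}, {"delta_pos": [0.0, 0.0, 0.8], "dr": [0.139, -0.013, 0.0], "gripper": 1}, {"delta_pos": [0.0, 0.0, 0.5], "dr": [-0.02, 0.002, 0.0], "gripper": 1}, {"delta_pos": [0.0, 0.0, 0.2], "dr": [-0.02, 0.002, 0.0], "gripper": 1}, {"delta_pos": [0.0, 0.0, 0.0], "dr": [0.02, -0.002, 0.0], "gripper": 1}]'

```text
time: 5.0
position: [0.461, -0.2178, 0.219]
tcp_rot: [179.6, -0.0, -5.2]
contact_force: [-0.2, -0.7, -7.9]
finger_gap: 0.327
gripper_force: 40.0
```

```bash
python3 ctl.py 0 0,0,0,0,0
```

```text
t 5.00 th0 0.040 th1 0.040 off 0.0mm pred 0.004 n18
tcp [ 0.461  -0.2178  0.219 ] yaw -5.21 pitch -0.02 phi_m -0.38 phc -0.36 est th,om,d [0.037 0.03  0.065] F [-0.2 -0.7 -7.9] gf 39.99800741672516
pred th [0.038 0.02  0.008 0.001 0.    0.    0.   ] phi [-0.7 -0.2 -0.1] i 0
[{"delta_pos": [0.0, 0.0, 0.0], "dr": [-0.378, 0.034, 0.0], "gripper": 1}, {"delta_pos": [0.0, 0.0, 0.0], "dr": [0.239, -0.022, 0.0], "gripper": 1}, {"delta_pos": [0.0, 0.0, 0.0], "dr": [0.04, -0.004, 0.0], "gripper": 1}, {"delta_pos": [0.0, 0.0, 0.0], "dr": [0.02, -0.002, 0.0], "gripper": 1}, {"delta_pos": [0.0, 0.0, 0.0], "dr": [0.04, -0.004, 0.0], "gripper": 1}]
```

>>> send_rows --deltas '[{"delta_pos": [0.0, 0.0, 0.0], "dr": [-0.378, 0.034, 0.0], "gripper": 1}, {"delta_pos": [0.0, 0.0, 0.0], "dr": [0.239, -0.022, 0.0], "gripper": 1}, {"delta_pos": [0.0, 0.0, 0.0], "dr": [0.04, -0.004, 0.0], "gripper": 1}, {"delta_pos": [0.0, 0.0, 0.0], "dr": [0.02, -0.002, 0.0], "gripper": 1}, {"delta_pos": [0.0, 0.0, 0.0], "dr": [0.04, -0.004, 0.0], "gripper": 1}]'

```text
time: 5.47
position: [0.4606, -0.2179, 0.2181]
tcp_rot: [179.4, 0.1, -5.3]
contact_force: [-0.0, 0.5, -8.0]
finger_gap: 0.328
gripper_force: 40.0
```

```bash
python3 ctl.py 1 0,0,0,0,0
```

```text
t 5.47 th0 0.006 th1 0.004 off -0.3mm pred 0.015 n18
tcp [ 0.4606 -0.2179  0.2181] yaw -5.25 pitch 0.06 phi_m -0.56 phc -0.6 est th,om,d [ 0.007 -0.045  0.026] F [-0.   0.5 -8. ] gf 39.99745488166809
pred th [ 0.002 -0.001 -0.001 -0.    -0.001 -0.008  0.014] phi [0.4 1.5 0.4] i 0
[{"delta_pos": [-0.001, 0.034, 0.0], "dr": [-0.04, 0.004, 0.003], "gripper": 1}, {"delta_pos": [-0.002, 0.067, 0.0], "dr": [-0.02, 0.002, 0.006], "gripper": 1}, {"delta_pos": [-0.003, 0.101, 0.0], "dr": [-0.02, 0.002, 0.009], "gripper": 1}, {"delta_pos": [-0.004, 0.134, 0.0], "dr": [0.0, 0.0, 0.013], "gripper": 1}, {"delta_pos": [-0.005, 0.168, 0.0], "dr": [0.239, -0.021, 0.016], "gripper": 1}]
```

>>> send_rows --deltas '[{"delta_pos": [-0.001, 0.034, 0.0], "dr": [-0.04, 0.004, 0.003], "gripper": 1}, {"delta_pos": [-0.002, 0.067, 0.0], "dr": [-0.02, 0.002, 0.006], "gripper": 1}, {"delta_pos": [-0.003, 0.101, 0.0], "dr": [-0.02, 0.002, 0.009], "gripper": 1}, {"delta_pos": [-0.004, 0.134, 0.0], "dr": [0.0, 0.0, 0.013], "gripper": 1}, {"delta_pos": [-0.005, 0.168, 0.0], "dr": [0.239, -0.021, 0.016], "gripper": 1}]'

```text
time: 5.93
position: [0.4605, -0.2043, 0.219]
tcp_rot: [-179.6, 0.0, -4.9]
contact_force: [-0.1, 0.1, -8.2]
finger_gap: 0.324
gripper_force: 40.0
```

```bash
python3 ctl.py 1 0,0,0,0,0
```

```text
t 5.93 th0 0.012 th1 0.009 off -0.4mm pred -0.000 n18
tcp [ 0.4605 -0.2043  0.219 ] yaw -4.88 pitch 0.0 phi_m 0.38 phc 0.36 est th,om,d [0.01  0.094 0.064] F [-0.1  0.1 -8.2] gf 39.99900698661804
pred th [ 0.012  0.003  0.002 -0.001 -0.001 -0.008  0.014] phi [1.3 1.8 0.3] i 5
[{"delta_pos": [-0.006, 0.201, 0.0], "dr": [-0.518, 0.045, 0.019], "gripper": 1}, {"delta_pos": [-0.007, 0.235, 0.0], "dr": [0.179, -0.015, 0.022], "gripper": 1}, {"delta_pos": [-0.008, 0.268, 0.0], "dr": [0.0, 0.0, 0.025], "gripper": 1}, {"delta_pos": [-0.009, 0.302, 0.0], "dr": [0.06, -0.005, 0.028], "gripper": 1}, {"delta_pos": [-0.01, 0.335, 0.0], "dr": [0.439, -0.033, 0.031], "gripper": 1}]
```

>>> send_rows --deltas '[{"delta_pos": [-0.006, 0.201, 0.0], "dr": [-0.518, 0.045, 0.019], "gripper": 1}, {"delta_pos": [-0.007, 0.235, 0.0], "dr": [0.179, -0.015, 0.022], "gripper": 1}, {"delta_pos": [-0.008, 0.268, 0.0], "dr": [0.0, 0.0, 0.025], "gripper": 1}, {"delta_pos": [-0.009, 0.302, 0.0], "dr": [0.06, -0.005, 0.028], "gripper": 1}, {"delta_pos": [-0.01, 0.335, 0.0], "dr": [0.439, -0.033, 0.031], "gripper": 1}]'

```text
time: 6.4
position: [0.4595, -0.1704, 0.219]
tcp_rot: [-178.6, 0.0, -4.1]
contact_force: [-0.5, 0.9, -8.3]
finger_gap: 0.33
gripper_force: 40.0
```

```bash
python3 ctl.py 1 0,0,0,0,0
```

```text
t 6.40 th0 0.001 th1 0.005 off 0.6mm pred 0.004 n18
tcp [ 0.4595 -0.1704  0.219 ] yaw -4.12 pitch 0.01 phi_m 1.4 phc 1.32 est th,om,d [0.003 0.144 0.061] F [-0.5  0.9 -8.3] gf 40.00072538852692
pred th [ 0.004 -0.    -0.001 -0.001 -0.001 -0.008  0.014] phi [1.9 1.9 0.3] i 10
[{"delta_pos": [-0.01, 0.335, 0.0], "dr": [-0.578, 0.042, 0.031], "gripper": 1}, {"delta_pos": [-0.01, 0.335, 0.0], "dr": [0.18, -0.012, 0.031], "gripper": 1}, {"delta_pos": [-0.01, 0.335, 0.0], "dr": [0.04, -0.003, 0.031], "gripper": 1}, {"delta_pos": [-0.01, 0.335, 0.0], "dr": [0.08, -0.005, 0.031], "gripper": 1}, {"delta_pos": [-0.01, 0.335, 0.0], "dr": [0.379, -0.023, 0.031], "gripper": 1}]
```

Excellent tracking; carrying on.

>>> send_rows --deltas '[{"delta_pos": [-0.01, 0.335, 0.0], "dr": [-0.578, 0.042, 0.031], "gripper": 1}, {"delta_pos": [-0.01, 0.335, 0.0], "dr": [0.18, -0.012, 0.031], "gripper": 1}, {"delta_pos": [-0.01, 0.335, 0.0], "dr": [0.04, -0.003, 0.031], "gripper": 1}, {"delta_pos": [-0.01, 0.335, 0.0], "dr": [0.08, -0.005, 0.031], "gripper": 1}, {"delta_pos": [-0.01, 0.335, 0.0], "dr": [0.379, -0.023, 0.031], "gripper": 1}]'

```text
time: 6.87
position: [0.4583, -0.1286, 0.219]
tcp_rot: [-178.0, -0.0, -3.2]
contact_force: [-0.2, 0.7, -8.3]
finger_gap: 0.331
gripper_force: 40.0
```

```bash
python3 ctl.py 1 0,0,0,0,0
```

```text
t 6.87 th0 -0.008 th1 -0.011 off -0.5mm pred 0.000 n18
tcp [ 0.4583 -0.1286  0.219 ] yaw -3.19 pitch -0.0 phi_m 2.02 phc 1.92 est th,om,d [-0.007  0.12   0.042] F [-0.2  0.7 -8.3] gf 40.00050365924835
pred th [-0.007 -0.007 -0.004 -0.002 -0.001 -0.008  0.014] phi [2.1 1.9 0.4] i 15
[{"delta_pos": [-0.01, 0.335, 0.0], "dr": [-0.539, 0.03, 0.031], "gripper": 1}, {"delta_pos": [-0.01, 0.335, 0.0], "dr": [0.16, -0.008, 0.031], "gripper": 1}, {"delta_pos": [-0.01, 0.335, 0.0], "dr": [0.0, 0.0, 0.031], "gripper": 1}, {"delta_pos": [-0.01, 0.335, 0.0], "dr": [0.06, -0.003, 0.031], "gripper": 1}, {"delta_pos": [-0.01, 0.335, 0.0], "dr": [0.34, -0.015, 0.031], "gripper": 1}]
```

>>> send_rows --deltas '[{"delta_pos": [-0.01, 0.335, 0.0], "dr": [-0.539, 0.03, 0.031], "gripper": 1}, {"delta_pos": [-0.01, 0.335, 0.0], "dr": [0.16, -0.008, 0.031], "gripper": 1}, {"delta_pos": [-0.01, 0.335, 0.0], "dr": [0.0, 0.0, 0.031], "gripper": 1}, {"delta_pos": [-0.01, 0.335, 0.0], "dr": [0.06, -0.003, 0.031], "gripper": 1}, {"delta_pos": [-0.01, 0.335, 0.0], "dr": [0.34, -0.015, 0.031], "gripper": 1}]'

```text
time: 7.33
position: [0.457, -0.0868, 0.219]
tcp_rot: [-177.9, -0.0, -2.3]
contact_force: [0.7, 0.4, -8.6]
finger_gap: 0.328
gripper_force: 40.0
```

```bash
python3 ctl.py 1 0,0,0,0,0
```

```text
t 7.33 th0 -0.002 th1 -0.003 off -0.2mm pred -0.002 n18
tcp [ 0.457  -0.0868  0.219 ] yaw -2.26 pitch -0.0 phi_m 2.13 phc 2.04 est th,om,d [-0.003  0.142  0.042] F [ 0.7  0.4 -8.6] gf 40.00050902366638
pred th [ 0.    -0.002 -0.002 -0.001 -0.001 -0.008  0.014] phi [1.9 1.9 0.4] i 20
[{"delta_pos": [-0.01, 0.335, 0.0], "dr": [-0.58, 0.023, 0.031], "gripper": 1}, {"delta_pos": [-0.01, 0.335, 0.0], "dr": [0.1, -0.004, 0.031], "gripper": 1}, {"delta_pos": [-0.01, 0.335, 0.0], "dr": [0.04, -0.001, 0.031], "gripper": 1}, {"delta_pos": [-0.01, 0.335, 0.0], "dr": [0.06, -0.002, 0.031], "gripper": 1}, {"delta_pos": [-0.01, 0.335, 0.0], "dr": [0.36, -0.01, 0.031], "gripper": 1}]
```

>>> send_rows --deltas '[{"delta_pos": [-0.01, 0.335, 0.0], "dr": [-0.58, 0.023, 0.031], "gripper": 1}, {"delta_pos": [-0.01, 0.335, 0.0], "dr": [0.1, -0.004, 0.031], "gripper": 1}, {"delta_pos": [-0.01, 0.335, 0.0], "dr": [0.04, -0.001, 0.031], "gripper": 1}, {"delta_pos": [-0.01, 0.335, 0.0], "dr": [0.06, -0.002, 0.031], "gripper": 1}, {"delta_pos": [-0.01, 0.335, 0.0], "dr": [0.36, -0.01, 0.031], "gripper": 1}]'

```text
time: 7.8
position: [0.4558, -0.0449, 0.219]
tcp_rot: [-178.0, -0.0, -1.3]
contact_force: [-0.6, -0.4, -7.9]
finger_gap: 0.325
gripper_force: 40.0
```

```bash
python3 ctl.py 1 0,0,0,0,0
```

```text
t 7.80 th0 -0.010 th1 -0.012 off -0.3mm pred -0.001 n18
tcp [ 0.4558 -0.0449  0.219 ] yaw -1.32 pitch -0.0 phi_m 2.02 phc 1.92 est th,om,d [-0.009  0.114  0.027] F [-0.6 -0.4 -7.9] gf 40.00100612640381
pred th [-0.009 -0.008 -0.005 -0.002 -0.001 -0.006  0.007] phi [2.1 2.  0.6] i 25
[{"delta_pos": [-0.01, 0.335, 0.0], "dr": [-0.5, 0.012, 0.031], "gripper": 1}, {"delta_pos": [-0.01, 0.335, 0.0], "dr": [0.14, -0.003, 0.031], "gripper": 1}, {"delta_pos": [-0.01, 0.335, 0.0], "dr": [0.0, 0.0, 0.031], "gripper": 1}, {"delta_pos": [-0.01, 0.335, 0.0], "dr": [0.06, -0.001, 0.031], "gripper": 1}, {"delta_pos": [-0.01, 0.335, 0.0], "dr": [0.34, -0.004, 0.031], "gripper": 1}]
```

>>> send_rows --deltas '[{"delta_pos": [-0.01, 0.335, 0.0], "dr": [-0.5, 0.012, 0.031], "gripper": 1}, {"delta_pos": [-0.01, 0.335, 0.0], "dr": [0.14, -0.003, 0.031], "gripper": 1}, {"delta_pos": [-0.01, 0.335, 0.0], "dr": [0.0, 0.0, 0.031], "gripper": 1}, {"delta_pos": [-0.01, 0.335, 0.0], "dr": [0.06, -0.001, 0.031], "gripper": 1}, {"delta_pos": [-0.01, 0.335, 0.0], "dr": [0.34, -0.004, 0.031], "gripper": 1}]'

```text
time: 8.27
position: [0.4545, -0.003, 0.219]
tcp_rot: [-177.8, -0.0, -0.4]
contact_force: [-0.7, 0.3, -8.6]
finger_gap: 0.325
gripper_force: 40.0
```

```bash
python3 ctl.py 1 0,0,0,0,0
```

```text
t 8.27 th0 -0.003 th1 -0.008 off -0.8mm pred -0.002 n18
tcp [ 0.4545 -0.003   0.219 ] yaw -0.39 pitch -0.01 phi_m 2.25 phc 2.16 est th,om,d [-0.004  0.148  0.023] F [-0.7  0.3 -8.6] gf 40.00092387199402
pred th [-0.001 -0.002 -0.002 -0.001  0.001 -0.001  0.001] phi [2.  2.  0.7] i 30
[{"delta_pos": [-0.01, 0.335, 0.0], "dr": [-0.58, 0.004, 0.031], "gripper": 1}, {"delta_pos": [-0.01, 0.335, 0.0], "dr": [0.08, 0.0, 0.031], "gripper": 1}, {"delta_pos": [-0.01, 0.335, 0.0], "dr": [0.04, 0.0, 0.031], "gripper": 1}, {"delta_pos": [-0.01, 0.335, 0.0], "dr": [0.06, 0.0, 0.031], "gripper": 1}, {"delta_pos": [-0.01, 0.335, 0.0], "dr": [0.36, 0.002, 0.031], "gripper": 1}]
```

>>> send_rows --deltas '[{"delta_pos": [-0.01, 0.335, 0.0], "dr": [-0.58, 0.004, 0.031], "gripper": 1}, {"delta_pos": [-0.01, 0.335, 0.0], "dr": [0.08, 0.0, 0.031], "gripper": 1}, {"delta_pos": [-0.01, 0.335, 0.0], "dr": [0.04, 0.0, 0.031], "gripper": 1}, {"delta_pos": [-0.01, 0.335, 0.0], "dr": [0.06, 0.0, 0.031], "gripper": 1}, {"delta_pos": [-0.01, 0.335, 0.0], "dr": [0.36, 0.002, 0.031], "gripper": 1}]'

```text
time: 8.73
position: [0.4532, 0.0389, 0.219]
tcp_rot: [-178.0, -0.0, 0.5]
contact_force: [-0.8, 0.6, -7.9]
finger_gap: 0.327
gripper_force: 40.0
```

```bash
python3 ctl.py 1 0,0,0,0,0
```

```text
t 8.73 th0 -0.008 th1 -0.014 off -0.8mm pred -0.003 n18
tcp [0.4532 0.0389 0.219 ] yaw 0.54 pitch -0.01 phi_m 2.02 phc 1.92 est th,om,d [-0.009  0.113  0.014] F [-0.8  0.6 -7.9] gf 40.00131905078888
pred th [-0.009 -0.008 -0.004 -0.     0.002  0.001  0.001] phi [2.1 2.  0.3] i 35
[{"delta_pos": [-0.01, 0.335, 0.0], "dr": [-0.5, -0.005, 0.031], "gripper": 1}, {"delta_pos": [-0.01, 0.335, 0.0], "dr": [0.14, 0.002, 0.031], "gripper": 1}, {"delta_pos": [-0.01, 0.335, 0.0], "dr": [0.0, 0.0, 0.031], "gripper": 1}, {"delta_pos": [-0.01, 0.335, 0.0], "dr": [0.06, 0.001, 0.031], "gripper": 1}, {"delta_pos": [-0.01, 0.335, 0.0], "dr": [0.34, 0.008, 0.031], "gripper": 1}]
```

>>> send_rows --deltas '[{"delta_pos": [-0.01, 0.335, 0.0], "dr": [-0.5, -0.005, 0.031], "gripper": 1}, {"delta_pos": [-0.01, 0.335, 0.0], "dr": [0.14, 0.002, 0.031], "gripper": 1}, {"delta_pos": [-0.01, 0.335, 0.0], "dr": [0.0, 0.0, 0.031], "gripper": 1}, {"delta_pos": [-0.01, 0.335, 0.0], "dr": [0.06, 0.001, 0.031], "gripper": 1}, {"delta_pos": [-0.01, 0.335, 0.0], "dr": [0.34, 0.008, 0.031], "gripper": 1}]'

```text
time: 9.2
position: [0.452, 0.0807, 0.2189]
tcp_rot: [-177.8, -0.0, 1.5]
contact_force: [-0.5, -0.2, -7.7]
finger_gap: 0.326
gripper_force: 40.0
```

```bash
python3 ctl.py 1 0,0,0,0,0
```

```text
t 9.20 th0 -0.002 th1 -0.005 off -0.5mm pred -0.002 n18
tcp [0.452  0.0807 0.2189] yaw 1.47 pitch -0.01 phi_m 2.25 phc 2.16 est th,om,d [-0.002  0.15   0.013] F [-0.5 -0.2 -7.7] gf 40.00112771987915
pred th [ 0.001 -0.001 -0.     0.001  0.     0.     0.   ] phi [ 2.  2. -0.] i 40
[{"delta_pos": [-0.01, 0.335, 0.0], "dr": [-0.58, -0.015, 0.031], "gripper": 1}, {"delta_pos": [-0.01, 0.335, 0.0], "dr": [0.08, 0.002, 0.031], "gripper": 1}, {"delta_pos": [-0.01, 0.335, 0.0], "dr": [0.04, 0.001, 0.031], "gripper": 1}, {"delta_pos": [-0.01, 0.335, 0.0], "dr": [0.06, 0.002, 0.031], "gripper": 1}, {"delta_pos": [-0.01, 0.335, 0.0], "dr": [0.36, 0.014, 0.031], "gripper": 1}]
```

>>> send_rows --deltas '[{"delta_pos": [-0.01, 0.335, 0.0], "dr": [-0.58, -0.015, 0.031], "gripper": 1}, {"delta_pos": [-0.01, 0.335, 0.0], "dr": [0.08, 0.002, 0.031], "gripper": 1}, {"delta_pos": [-0.01, 0.335, 0.0], "dr": [0.04, 0.001, 0.031], "gripper": 1}, {"delta_pos": [-0.01, 0.335, 0.0], "dr": [0.06, 0.002, 0.031], "gripper": 1}, {"delta_pos": [-0.01, 0.335, 0.0], "dr": [0.36, 0.014, 0.031], "gripper": 1}]'

```text
time: 9.67
position: [0.4507, 0.1226, 0.2189]
tcp_rot: [-178.0, -0.0, 2.4]
contact_force: [-0.9, 2.1, -8.2]
finger_gap: 0.328
gripper_force: 40.0
```

```bash
python3 ctl.py 1 0,0,0,0,0
```

```text
t 9.67 th0 -0.007 th1 -0.014 off -1.1mm pred 0.000 n18
tcp [0.4507 0.1226 0.2189] yaw 2.4 pitch -0.01 phi_m 2.02 phc 1.92 est th,om,d [-0.007  0.114  0.001] F [-0.9  2.1 -8.2] gf 40.001410245895386
pred th [-0.007 -0.006 -0.002 -0.    -0.    -0.     0.   ] phi [ 2.3  0.9 -0. ] i 45
[{"delta_pos": [-0.01, 0.335, 0.0], "dr": [-0.48, -0.02, 0.031], "gripper": 1}, {"delta_pos": [-0.009, 0.302, 0.0], "dr": [0.2, 0.009, 0.028], "gripper": 1}, {"delta_pos": [-0.008, 0.268, 0.0], "dr": [0.02, 0.001, 0.025], "gripper": 1}, {"delta_pos": [-0.007, 0.235, 0.0], "dr": [0.06, 0.003, 0.022], "gripper": 1}, {"delta_pos": [-0.006, 0.201, 0.0], "dr": [0.24, 0.013, 0.019], "gripper": 1}]
```

>>> send_rows --deltas '[{"delta_pos": [-0.01, 0.335, 0.0], "dr": [-0.48, -0.02, 0.031], "gripper": 1}, {"delta_pos": [-0.009, 0.302, 0.0], "dr": [0.2, 0.009, 0.028], "gripper": 1}, {"delta_pos": [-0.008, 0.268, 0.0], "dr": [0.02, 0.001, 0.025], "gripper": 1}, {"delta_pos": [-0.007, 0.235, 0.0], "dr": [0.06, 0.003, 0.022], "gripper": 1}, {"delta_pos": [-0.006, 0.201, 0.0], "dr": [0.24, 0.013, 0.019], "gripper": 1}]'

```text
time: 10.13
position: [0.4498, 0.1556, 0.2189]
tcp_rot: [-177.7, -0.0, 3.1]
contact_force: [0.0, -0.1, -8.5]
finger_gap: 0.326
gripper_force: 40.0
```

```bash
python3 ctl.py 1 0,0,0,0,0
```

```text
t 10.13 th0 -0.011 th1 -0.014 off -0.5mm pred -0.006 n18
tcp [0.4498 0.1556 0.2189] yaw 3.12 pitch -0.01 phi_m 2.26 phc 2.16 est th,om,d [-0.011  0.077 -0.006] F [ 0.  -0.1 -8.5] gf 40.00024080276489
pred th [-0.009 -0.005 -0.003 -0.    -0.    -0.    -0.   ] phi [1.1 0.1 0. ] i 50
[{"delta_pos": [-0.005, 0.168, 0.0], "dr": [-0.3, -0.017, 0.016], "gripper": 1}, {"delta_pos": [-0.004, 0.134, 0.0], "dr": [0.08, 0.005, 0.013], "gripper": 1}, {"delta_pos": [-0.003, 0.101, 0.0], "dr": [0.0, 0.0, 0.009], "gripper": 1}, {"delta_pos": [-0.002, 0.067, 0.0], "dr": [0.02, 0.001, 0.006], "gripper": 1}, {"delta_pos": [-0.001, 0.034, 0.0], "dr": [0.02, 0.001, 0.003], "gripper": 1}]
```

>>> send_rows --deltas '[{"delta_pos": [-0.005, 0.168, 0.0], "dr": [-0.3, -0.017, 0.016], "gripper": 1}, {"delta_pos": [-0.004, 0.134, 0.0], "dr": [0.08, 0.005, 0.013], "gripper": 1}, {"delta_pos": [-0.003, 0.101, 0.0], "dr": [0.0, 0.0, 0.009], "gripper": 1}, {"delta_pos": [-0.002, 0.067, 0.0], "dr": [0.02, 0.001, 0.006], "gripper": 1}, {"delta_pos": [-0.001, 0.034, 0.0], "dr": [0.02, 0.001, 0.003], "gripper": 1}]'

```text
time: 10.6
position: [0.4495, 0.1675, 0.2189]
tcp_rot: [-178.9, -0.0, 3.4]
contact_force: [-0.3, -0.2, -8.0]
finger_gap: 0.325
gripper_force: 40.0
```

```bash
sed -i 's/^tcp=np.array(o\["position"\])/np.save("last.npy",d); cv2.imwrite("pics\/last.png",pic[:,:,::-1]); tcp=np.array(o["position"])/' ctl.py; python3 ctl.py 0 0,0,0,0,0
python3 - <<'E'
from h import *
px,X=cloud("scene",np.load("last.npy"))
y=np.deg2rad(3.45);ex=np.array([np.cos(y),np.sin(y)]);ey=np.array([-ex[1],ex[0]])
D=X[:,:2]-np.array([.549,.1737]); a,b=D@ex,D@ey
def st(n,m): print(n,m.sum(),np.round(np.percentile(a[m],[2,50,98]),4),np.round(np.percentile(b[m],[2,50,98]),4))
z=X[:,2]
st("lips",(abs(a)<.04)&(abs(b)<.08)&(abs(z-.14)<.006)); st("lipsL",(abs(a)<.04)&(b>.03)&(b<.08)&(z>.125)&(z<.147)); st("lipsR",(abs(a)<.04)&(b<-.03)&(b>-.08)&(z>.125)&(z<.147))
st("housing",(a>.03)&(a<.13)&(abs(b)<.1)&(abs(z-.073)<.006))
st("racktop",(abs(a)<.04)&(abs(b)<.1)&(z>.4)); st("plate",(abs(a)<.05)&(abs(b)<.06)&(abs(z-.195)<.006))
E
```

```text
t 10.60 th0 -0.012 th1 -0.019 off -1.1mm pred -0.007 n18
tcp [0.4495 0.1675 0.2189] yaw 3.36 pitch -0.01 phi_m 1.15 phc 1.08 est th,om,d [-0.013 -0.001 -0.016] F [-0.3 -0.2 -8. ] gf 39.99757468700409
pred th [-0.013 -0.007 -0.003 -0.    -0.    -0.    -0.   ] phi [0.3 0.1 0. ] i 55
[{"delta_pos": [0.0, 0.0, 0.0], "dr": [0.06, 0.004, 0.0], "gripper": 1}, {"delta_pos": [0.0, 0.0, 0.0], "dr": [-0.12, -0.007, 0.0], "gripper": 1}, {"delta_pos": [0.0, 0.0, 0.0], "dr": [-0.04, -0.002, 0.0], "gripper": 1}, {"delta_pos": [0.0, 0.0, 0.0], "dr": [-0.02, -0.001, 0.0], "gripper": 1}, {"delta_pos": [0.0, 0.0, 0.0], "dr": [-0.02, -0.001, 0.0], "gripper": 1}]
lips 248 [-0.0238  0.0049  0.0268] [-0.0664  0.0505  0.0658]
lipsL 187 [-0.0225  0.0092  0.0265] [0.0435 0.0556 0.0661]
lipsR 161 [-0.0241  0.0036  0.0268] [-0.0666 -0.0586 -0.046 ]
housing 429 [0.0672 0.0885 0.11  ] [-0.0663  0.0003  0.0631]
racktop 1596 [-0.0395  0.0042  0.0119] [-0.0695 -0.009   0.0389]
plate 610 [-0.0435  0.0143  0.0344] [-0.0339 -0.0123  0.0317]
```

>>> send_rows --deltas '[{"delta_pos": [0.0, 0.0, 0.0], "dr": [0.06, 0.004, 0.0], "gripper": 1}, {"delta_pos": [0.0, 0.0, 0.0], "dr": [-0.12, -0.007, 0.0], "gripper": 1}, {"delta_pos": [0.0, 0.0, 0.0], "dr": [-0.04, -0.002, 0.0], "gripper": 1}, {"delta_pos": [0.0, 0.0, 0.0], "dr": [-0.02, -0.001, 0.0], "gripper": 1}, {"delta_pos": [0.0, 0.0, 0.0], "dr": [-0.02, -0.001, 0.0], "gripper": 1}]'

```text
time: 11.07
position: [0.4495, 0.1675, 0.2189]
tcp_rot: [-179.8, -0.0, 3.4]
contact_force: [-0.8, 0.2, -7.9]
finger_gap: 0.328
gripper_force: 40.0
```

```bash
python3 ctl.py 0 0,0,0,0,0 0.001 0.0008 0
```

```text
t 11.07 th0 -0.003 th1 -0.010 off -1.1mm pred -0.004 n18
tcp [0.4495 0.1675 0.2189] yaw 3.36 pitch -0.01 phi_m 0.24 phc 0.24 est th,om,d [-0.005  0.008 -0.016] F [-0.8  0.2 -7.9] gf 39.99733865261078
pred th [-0.004 -0.002 -0.001 -0.    -0.    -0.    -0.   ] phi [0.1 0.  0. ] i 55
[{"delta_pos": [0.008, 0.006, 0.0], "dr": [0.0, 0.0, 0.0], "gripper": 1}, {"delta_pos": [0.008, 0.006, 0.0], "dr": [0.0, 0.0, 0.0], "gripper": 1}, {"delta_pos": [0.008, 0.006, 0.0], "dr": [0.0, 0.0, 0.0], "gripper": 1}, {"delta_pos": [0.008, 0.006, 0.0], "dr": [0.0, 0.0, 0.0], "gripper": 1}, {"delta_pos": [0.008, 0.006, 0.0], "dr": [0.0, 0.0, 0.0], "gripper": 1}]
```

>>> send_rows --deltas '[{"delta_pos": [0.008, 0.006, 0.0], "dr": [0.0, 0.0, 0.0], "gripper": 1}, {"delta_pos": [0.008, 0.006, 0.0], "dr": [0.0, 0.0, 0.0], "gripper": 1}, {"delta_pos": [0.008, 0.006, 0.0], "dr": [0.0, 0.0, 0.0], "gripper": 1}, {"delta_pos": [0.008, 0.006, 0.0], "dr": [0.0, 0.0, 0.0], "gripper": 1}, {"delta_pos": [0.008, 0.006, 0.0], "dr": [0.0, 0.0, 0.0], "gripper": 1}]'

```text
time: 11.53
position: [0.4505, 0.1682, 0.2189]
tcp_rot: [-179.7, -0.0, 3.3]
contact_force: [0.2, 0.4, -7.4]
finger_gap: 0.33
gripper_force: 40.0
```

```bash
python3 ctl.py 0 0,0,0,0,0
```

```text
t 11.53 th0 -0.003 th1 -0.009 off -0.9mm pred 0.003 n18
tcp [0.4505 0.1682 0.2189] yaw 3.35 pitch -0.01 phi_m 0.26 phc 0.24 est th,om,d [-0.003  0.013 -0.026] F [ 0.2  0.4 -7.4] gf 39.99729037284851
pred th [-0.002 -0.001 -0.    -0.    -0.     0.    -0.   ] phi [0.1 0.  0. ] i 55
[{"delta_pos": [0.0, 0.0, 0.0], "dr": [0.0, 0.0, 0.0], "gripper": 1}, {"delta_pos": [0.0, 0.0, 0.0], "dr": [0.0, 0.0, 0.0], "gripper": 1}, {"delta_pos": [0.0, 0.0, 0.0], "dr": [0.0, 0.0, 0.0], "gripper": 1}, {"delta_pos": [0.0, 0.0, 0.0], "dr": [0.0, 0.0, 0.0], "gripper": 1}, {"delta_pos": [0.0, 0.0, 0.0], "dr": [0.0, 0.0, 0.0], "gripper": 1}]
```

>>> send_rows --deltas '[{"delta_pos": [0.0, 0.0, 0.0], "dr": [0.0, 0.0, 0.0], "gripper": 1}, {"delta_pos": [0.0, 0.0, 0.0], "dr": [0.0, 0.0, 0.0], "gripper": 1}, {"delta_pos": [0.0, 0.0, 0.0], "dr": [0.0, 0.0, 0.0], "gripper": 1}, {"delta_pos": [0.0, 0.0, 0.0], "dr": [0.0, 0.0, 0.0], "gripper": 1}, {"delta_pos": [0.0, 0.0, 0.0], "dr": [0.0, 0.0, 0.0], "gripper": 1}]'

```text
time: 12.0
position: [0.4505, 0.1682, 0.2189]
tcp_rot: [-179.7, -0.0, 3.4]
contact_force: [-0.8, 0.1, -9.4]
finger_gap: 0.327
gripper_force: 40.0
```

```bash
python3 ctl.py 0 0,0,0,0,0
```

```text
t 12.00 th0 -0.002 th1 -0.007 off -0.9mm pred 0.004 n18
tcp [0.4505 0.1682 0.2189] yaw 3.35 pitch -0.01 phi_m 0.26 phc 0.24 est th,om,d [-0.003  0.012 -0.035] F [-0.8  0.1 -9.4] gf 39.99726176261902
pred th [-0.001 -0.001 -0.    -0.     0.     0.    -0.   ] phi [0.1 0.1 0. ] i 55
[{"delta_pos": [0.0, 0.0, 0.0], "dr": [-0.02, -0.001, 0.0], "gripper": 1}, {"delta_pos": [0.0, 0.0, 0.0], "dr": [0.0, 0.0, 0.0], "gripper": 1}, {"delta_pos": [0.0, 0.0, 0.0], "dr": [0.0, 0.0, 0.0], "gripper": 1}, {"delta_pos": [0.0, 0.0, 0.0], "dr": [0.0, 0.0, 0.0], "gripper": 1}, {"delta_pos": [0.0, 0.0, 0.0], "dr": [0.0, 0.0, 0.0], "gripper": 1}]
```

>>> send_rows --deltas '[{"delta_pos": [0.0, 0.0, 0.0], "dr": [-0.02, -0.001, 0.0], "gripper": 1}, {"delta_pos": [0.0, 0.0, 0.0], "dr": [0.0, 0.0, 0.0], "gripper": 1}, {"delta_pos": [0.0, 0.0, 0.0], "dr": [0.0, 0.0, 0.0], "gripper": 1}, {"delta_pos": [0.0, 0.0, 0.0], "dr": [0.0, 0.0, 0.0], "gripper": 1}, {"delta_pos": [0.0, 0.0, 0.0], "dr": [0.0, 0.0, 0.0], "gripper": 1}]'

```text
time: 12.47
position: [0.4505, 0.1682, 0.2189]
tcp_rot: [-179.9, -0.0, 3.4]
contact_force: [0.3, -0.3, -7.8]
finger_gap: 0.325
gripper_force: 40.0
```

```bash
python3 ctl.py 0 0,0,0,0,0
```

```text
t 12.47 th0 -0.005 th1 -0.012 off -1.1mm pred 0.001 n18
tcp [0.4505 0.1682 0.2189] yaw 3.35 pitch -0.01 phi_m 0.13 phc 0.12 est th,om,d [-0.006 -0.006 -0.045] F [ 0.3 -0.3 -7.8] gf 39.997336864471436
pred th [-0.006 -0.003 -0.001 -0.    -0.     0.    -0.   ] phi [0.2 0.1 0.1] i 55
[{"delta_pos": [0.0, 0.0, 0.0], "dr": [0.06, 0.004, 0.0], "gripper": 1}, {"delta_pos": [0.0, 0.0, 0.0], "dr": [-0.04, -0.002, 0.0], "gripper": 1}, {"delta_pos": [0.0, 0.0, 0.0], "dr": [0.0, 0.0, 0.0], "gripper": 1}, {"delta_pos": [0.0, 0.0, 0.0], "dr": [0.0, 0.0, 0.0], "gripper": 1}, {"delta_pos": [0.0, 0.0, 0.0], "dr": [0.0, 0.0, 0.0], "gripper": 1}]
```

>>> send_rows --deltas '[{"delta_pos": [0.0, 0.0, 0.0], "dr": [0.06, 0.004, 0.0], "gripper": 1}, {"delta_pos": [0.0, 0.0, 0.0], "dr": [-0.04, -0.002, 0.0], "gripper": 1}, {"delta_pos": [0.0, 0.0, 0.0], "dr": [0.0, 0.0, 0.0], "gripper": 1}, {"delta_pos": [0.0, 0.0, 0.0], "dr": [0.0, 0.0, 0.0], "gripper": 1}, {"delta_pos": [0.0, 0.0, 0.0], "dr": [0.0, 0.0, 0.0], "gripper": 1}]'

```text
time: 12.93
position: [0.4504, 0.1682, 0.2189]
tcp_rot: [-179.7, 0.0, 3.4]
contact_force: [-0.3, 0.1, -8.4]
finger_gap: 0.326
gripper_force: 40.0
```

```bash
python3 ctl.py 0 0,0,0,0,0
```

```text
t 12.93 th0 -0.005 th1 -0.011 off -1.1mm pred -0.001 n18
tcp [0.4504 0.1682 0.2189] yaw 3.35 pitch 0.0 phi_m 0.26 phc 0.24 est th,om,d [-0.006  0.005 -0.051] F [-0.3  0.1 -8.4] gf 39.9972403049469
pred th [-0.005 -0.003 -0.001 -0.    -0.     0.    -0.   ] phi [0.2 0.1 0.1] i 55
[{"delta_pos": [0.0, 0.0, 0.0], "dr": [0.02, 0.001, 0.0], "gripper": 1}, {"delta_pos": [0.0, 0.0, 0.0], "dr": [-0.02, -0.001, 0.0], "gripper": 1}, {"delta_pos": [0.0, 0.0, 0.0], "dr": [0.0, 0.0, 0.0], "gripper": 1}, {"delta_pos": [0.0, 0.0, 0.0], "dr": [0.0, 0.0, 0.0], "gripper": 1}, {"delta_pos": [0.0, 0.0, 0.0], "dr": [0.0, 0.0, 0.0], "gripper": 1}]
```

>>> send_rows --deltas '[{"delta_pos": [0.0, 0.0, 0.0], "dr": [0.02, 0.001, 0.0], "gripper": 1}, {"delta_pos": [0.0, 0.0, 0.0], "dr": [-0.02, -0.001, 0.0], "gripper": 1}, {"delta_pos": [0.0, 0.0, 0.0], "dr": [0.0, 0.0, 0.0], "gripper": 1}, {"delta_pos": [0.0, 0.0, 0.0], "dr": [0.0, 0.0, 0.0], "gripper": 1}, {"delta_pos": [0.0, 0.0, 0.0], "dr": [0.0, 0.0, 0.0], "gripper": 1}]'

```text
time: 13.4
position: [0.4505, 0.1682, 0.2189]
tcp_rot: [-179.7, -0.0, 3.4]
contact_force: [0.1, -0.6, -8.2]
finger_gap: 0.328
gripper_force: 40.0
```

```bash
python3 ctl.py 0 0,0,0,0,0
```

```text
t 13.40 th0 -0.003 th1 -0.008 off -0.8mm pred -0.001 n18
tcp [0.4505 0.1682 0.2189] yaw 3.35 pitch -0.0 phi_m 0.26 phc 0.24 est th,om,d [-0.004  0.008 -0.055] F [ 0.1 -0.6 -8.2] gf 39.99731004238129
pred th [-0.003 -0.001 -0.001 -0.    -0.     0.    -0.   ] phi [0.1 0.1 0.1] i 55
[{"delta_pos": [0.0, 0.0, 0.0], "dr": [0.0, 0.0, 0.0], "gripper": 1}, {"delta_pos": [0.0, 0.0, 0.0], "dr": [0.0, 0.0, 0.0], "gripper": 1}, {"delta_pos": [0.0, 0.0, 0.0], "dr": [0.0, 0.0, 0.0], "gripper": 1}, {"delta_pos": [0.0, 0.0, 0.0], "dr": [0.0, 0.0, 0.0], "gripper": 1}, {"delta_pos": [0.0, 0.0, 0.0], "dr": [0.0, 0.0, 0.0], "gripper": 1}]
```

>>> send_rows --deltas '[{"delta_pos": [0.0, 0.0, 0.0], "dr": [0.0, 0.0, 0.0], "gripper": 1}, {"delta_pos": [0.0, 0.0, 0.0], "dr": [0.0, 0.0, 0.0], "gripper": 1}, {"delta_pos": [0.0, 0.0, 0.0], "dr": [0.0, 0.0, 0.0], "gripper": 1}, {"delta_pos": [0.0, 0.0, 0.0], "dr": [0.0, 0.0, 0.0], "gripper": 1}, {"delta_pos": [0.0, 0.0, 0.0], "dr": [0.0, 0.0, 0.0], "gripper": 1}]'

```text
time: 13.87
position: [0.4505, 0.1682, 0.2189]
tcp_rot: [-179.7, -0.0, 3.4]
contact_force: [-1.0, 0.1, -8.5]
finger_gap: 0.33
gripper_force: 40.0
```

```bash
python3 ctl.py 0 0,0,0,0,0
```

```text
t 13.87 th0 0.002 th1 -0.007 off -1.4mm pred 0.002 n18
tcp [0.4505 0.1682 0.2189] yaw 3.35 pitch -0.01 phi_m 0.26 phc 0.24 est th,om,d [-0.     0.014 -0.058] F [-1.   0.1 -8.5] gf 39.99732255935669
pred th [ 0.001  0.001  0.     0.     0.     0.    -0.   ] phi [0.1 0.1 0.1] i 55
[{"delta_pos": [0.0, 0.0, 0.0], "dr": [-0.04, -0.002, 0.0], "gripper": 1}, {"delta_pos": [0.0, 0.0, 0.0], "dr": [0.02, 0.001, 0.0], "gripper": 1}, {"delta_pos": [0.0, 0.0, 0.0], "dr": [0.0, 0.0, 0.0], "gripper": 1}, {"delta_pos": [0.0, 0.0, 0.0], "dr": [0.0, 0.0, 0.0], "gripper": 1}, {"delta_pos": [0.0, 0.0, 0.0], "dr": [0.0, 0.0, 0.0], "gripper": 1}]
```

>>> send_rows --deltas '[{"delta_pos": [0.0, 0.0, 0.0], "dr": [-0.04, -0.002, 0.0], "gripper": 1}, {"delta_pos": [0.0, 0.0, 0.0], "dr": [0.02, 0.001, 0.0], "gripper": 1}, {"delta_pos": [0.0, 0.0, 0.0], "dr": [0.0, 0.0, 0.0], "gripper": 1}, {"delta_pos": [0.0, 0.0, 0.0], "dr": [0.0, 0.0, 0.0], "gripper": 1}, {"delta_pos": [0.0, 0.0, 0.0], "dr": [0.0, 0.0, 0.0], "gripper": 1}]'

```text
time: 14.33
position: [0.4505, 0.1682, 0.2189]
tcp_rot: [-179.9, -0.0, 3.4]
contact_force: [1.2, -0.5, -7.9]
finger_gap: 0.329
gripper_force: 40.0
```

```bash
python3 ctl.py 0 -0.1,-0.2,-0.3,-0.4,-0.4
```

```text
t 14.33 th0 0.001 th1 -0.008 off -1.4mm pred 0.003 n18
tcp [0.4505 0.1682 0.2189] yaw 3.35 pitch -0.0 phi_m 0.14 phc 0.12 est th,om,d [-0.001  0.    -0.064] F [ 1.2 -0.5 -7.9] gf 39.99729931354523
pred th [-0.001 -0.001 -0.    -0.     0.     0.    -0.   ] phi [0.1 0.1 0.1] i 55
[{"delta_pos": [0.0, 0.0, -0.1], "dr": [0.0, 0.0, 0.0], "gripper": 1}, {"delta_pos": [0.0, 0.0, -0.2], "dr": [0.0, 0.0, 0.0], "gripper": 1}, {"delta_pos": [0.0, 0.0, -0.3], "dr": [0.0, 0.0, 0.0], "gripper": 1}, {"delta_pos": [0.0, 0.0, -0.4], "dr": [0.0, 0.0, 0.0], "gripper": 1}, {"delta_pos": [0.0, 0.0, -0.4], "dr": [0.0, 0.0, 0.0], "gripper": 1}]
```

>>> send_rows --deltas '[{"delta_pos": [0.0, 0.0, -0.1], "dr": [0.0, 0.0, 0.0], "gripper": 1}, {"delta_pos": [0.0, 0.0, -0.2], "dr": [0.0, 0.0, 0.0], "gripper": 1}, {"delta_pos": [0.0, 0.0, -0.3], "dr": [0.0, 0.0, 0.0], "gripper": 1}, {"delta_pos": [0.0, 0.0, -0.4], "dr": [0.0, 0.0, 0.0], "gripper": 1}, {"delta_pos": [0.0, 0.0, -0.4], "dr": [0.0, 0.0, 0.0], "gripper": 1}]'

```text
time: 14.8
position: [0.4503, 0.1681, 0.183]
tcp_rot: [-179.9, 0.0, 3.3]
contact_force: [-0.3, 0.2, -8.1]
finger_gap: 0.328
gripper_force: 40.0
```

```bash
python3 ctl.py 0 -0.4,-0.4,-0.4,-0.4,-0.4
```

```text
t 14.80 th0 -0.001 th1 -0.006 off -0.9mm pred -0.001 n18
tcp [0.4503 0.1681 0.183 ] yaw 3.35 pitch 0.01 phi_m 0.13 phc 0.12 est th,om,d [-0.002 -0.001 -0.065] F [-0.3  0.2 -8.1] gf 39.9972277879715
pred th [-0.002 -0.001 -0.    -0.     0.     0.    -0.   ] phi [0.1 0.1 0.1] i 55
[{"delta_pos": [0.0, 0.0, -0.4], "dr": [0.02, 0.001, 0.0], "gripper": 1}, {"delta_pos": [0.0, 0.0, -0.4], "dr": [-0.02, -0.001, 0.0], "gripper": 1}, {"delta_pos": [0.0, 0.0, -0.4], "dr": [0.0, 0.0, 0.0], "gripper": 1}, {"delta_pos": [0.0, 0.0, -0.4], "dr": [0.0, 0.0, 0.0], "gripper": 1}, {"delta_pos": [0.0, 0.0, -0.4], "dr": [0.0, 0.0, 0.0], "gripper": 1}]
```

>>> send_rows --deltas '[{"delta_pos": [0.0, 0.0, -0.4], "dr": [0.02, 0.001, 0.0], "gripper": 1}, {"delta_pos": [0.0, 0.0, -0.4], "dr": [-0.02, -0.001, 0.0], "gripper": 1}, {"delta_pos": [0.0, 0.0, -0.4], "dr": [0.0, 0.0, 0.0], "gripper": 1}, {"delta_pos": [0.0, 0.0, -0.4], "dr": [0.0, 0.0, 0.0], "gripper": 1}, {"delta_pos": [0.0, 0.0, -0.4], "dr": [0.0, 0.0, 0.0], "gripper": 1}]'

```text
time: 15.27
position: [0.4504, 0.1682, 0.1332]
tcp_rot: [-179.9, 0.0, 3.4]
contact_force: [0.1, 0.2, -9.1]
finger_gap: 0.326
gripper_force: 40.0
```

```bash
python3 ctl.py 0 -0.4,-0.4,-0.4,-0.4,-0.4
```

```text
t 15.27 th0 -0.002 th1 -0.011 off -1.5mm pred -0.001 n18
tcp [0.4504 0.1682 0.1332] yaw 3.35 pitch 0.01 phi_m 0.13 phc 0.12 est th,om,d [-0.004 -0.005 -0.069] F [ 0.1  0.2 -9.1] gf 39.997233152389526
pred th [-0.004 -0.002 -0.001 -0.    -0.     0.    -0.   ] phi [0.2 0.1 0.1] i 55
[{"delta_pos": [0.0, 0.0, -0.4], "dr": [0.04, 0.002, 0.0], "gripper": 1}, {"delta_pos": [0.0, 0.0, -0.4], "dr": [-0.02, -0.001, 0.0], "gripper": 1}, {"delta_pos": [0.0, 0.0, -0.4], "dr": [0.0, 0.0, 0.0], "gripper": 1}, {"delta_pos": [0.0, 0.0, -0.4], "dr": [0.0, 0.0, 0.0], "gripper": 1}, {"delta_pos": [0.0, 0.0, -0.4], "dr": [0.0, 0.0, 0.0], "gripper": 1}]
```

>>> send_rows --deltas '[{"delta_pos": [0.0, 0.0, -0.4], "dr": [0.04, 0.002, 0.0], "gripper": 1}, {"delta_pos": [0.0, 0.0, -0.4], "dr": [-0.02, -0.001, 0.0], "gripper": 1}, {"delta_pos": [0.0, 0.0, -0.4], "dr": [0.0, 0.0, 0.0], "gripper": 1}, {"delta_pos": [0.0, 0.0, -0.4], "dr": [0.0, 0.0, 0.0], "gripper": 1}, {"delta_pos": [0.0, 0.0, -0.4], "dr": [0.0, 0.0, 0.0], "gripper": 1}]'

```text
time: 15.73
position: [0.4506, 0.1682, 0.0836]
tcp_rot: [-179.7, -0.0, 3.4]
contact_force: [0.6, 0.3, -8.2]
finger_gap: 0.327
gripper_force: 40.0
```

```bash
python3 ctl.py 0 -0.4,-0.3,-0.25,-0.2,-0.1
```

```text
t 15.73 th0 0.003 th1 -0.014 off -2.8mm pred -0.001 n16
tcp [0.4506 0.1682 0.0836] yaw 3.35 pitch -0.01 phi_m 0.26 phc 0.24 est th,om,d [-0.002  0.009 -0.071] F [ 0.6  0.3 -8.2] gf 39.99722242355347
pred th [-0.001 -0.    -0.    -0.     0.     0.    -0.   ] phi [0.1 0.1 0.1] i 55
[{"delta_pos": [0.0, 0.0, -0.4], "dr": [-0.02, -0.001, 0.0], "gripper": 1}, {"delta_pos": [0.0, 0.0, -0.3], "dr": [0.0, 0.0, 0.0], "gripper": 1}, {"delta_pos": [0.0, 0.0, -0.25], "dr": [0.0, 0.0, 0.0], "gripper": 1}, {"delta_pos": [0.0, 0.0, -0.2], "dr": [0.0, 0.0, 0.0], "gripper": 1}, {"delta_pos": [0.0, 0.0, -0.1], "dr": [0.0, 0.0, 0.0], "gripper": 1}]
```

>>> send_rows --deltas '[{"delta_pos": [0.0, 0.0, -0.4], "dr": [-0.02, -0.001, 0.0], "gripper": 1}, {"delta_pos": [0.0, 0.0, -0.3], "dr": [0.0, 0.0, 0.0], "gripper": 1}, {"delta_pos": [0.0, 0.0, -0.25], "dr": [0.0, 0.0, 0.0], "gripper": 1}, {"delta_pos": [0.0, 0.0, -0.2], "dr": [0.0, 0.0, 0.0], "gripper": 1}, {"delta_pos": [0.0, 0.0, -0.1], "dr": [0.0, 0.0, 0.0], "gripper": 1}]'

```text
time: 16.2
position: [0.4503, 0.1682, 0.0522]
tcp_rot: [-179.9, 0.0, 3.4]
contact_force: [-0.3, -0.9, -8.6]
finger_gap: 0.327
gripper_force: 40.0
```

>>> send_rows --deltas '[{"delta_pos": [0.0, 0.0, -0.08], "dr": [-0.02, -0.001, 0.0], "gripper": 1}, {"delta_pos": [0.0, 0.0, -0.08], "dr": [0.0, 0.0, 0.0], "gripper": 1}, {"delta_pos": [0.0, 0.0, -0.06], "dr": [0.0, 0.0, 0.0], "gripper": 1}, {"delta_pos": [0.0, 0.0, -0.06], "dr": [0.0, 0.0, 0.0], "gripper": 1}, {"delta_pos": [0.0, 0.0, -0.04], "dr": [0.0, 0.0, 0.0], "gripper": 1}]'

```text
time: 16.62
position: [0.4506, 0.1682, 0.0447]
tcp_rot: [-180.0, -0.0, 3.4]
contact_force: [0.2, 0.1, -8.1]
finger_gap: 0.328
gripper_force: 40.0
```

>>> send_rows --deltas '[{"delta_pos": [0, 0, -0.02], "dr": [0, 0, 0], "gripper": 1}, {"delta_pos": [0, 0, -0.02], "dr": [0, 0, 0], "gripper": 1}, {"delta_pos": [0, 0, 0], "dr": [0, 0, 0], "gripper": 1}]'

```text
time: 16.87
position: [0.4505, 0.1682, 0.0439]
tcp_rot: [-180.0, -0.0, 3.4]
contact_force: [-2.4, 0.0, 0.1]
finger_gap: 0.328
gripper_force: 40.0
```

```bash
cp st.json st_bak.json; python3 ctl.py 0 0,0,0,0,0|head -2
```

```text
t 16.87 th0 0.006 th1 -0.017 off -4.0mm pred -0.001 n12
tcp [0.4505 0.1682 0.0439] yaw 3.36 pitch -0.02 phi_m 0.02 phc 0.12 est th,om,d [-0.001 -0.    -0.072] F [-2.4  0.   0.1] gf 39.998783469200134
```

>>> send_rows --deltas '[{"delta_pos": [0, 0, 0], "dr": [0, 0, 0], "gripper": -1}, {"delta_pos": [0, 0, 0], "dr": [0, 0, 0], "gripper": -1}, {"delta_pos": [0, 0, 0], "dr": [0, 0, 0], "gripper": -1}, {"delta_pos": [0, 0, 0], "dr": [0, 0, 0], "gripper": -1}, {"delta_pos": [0, 0, 0], "dr": [0, 0, 0], "gripper": -1}]'

```text
time: 17.33
position: [0.4506, 0.1682, 0.0437]
tcp_rot: [-180.0, -0.0, 3.4]
contact_force: [0.9, 0.3, 0.1]
finger_gap: 0.659
gripper_force: 0.0
```

>>> send_rows --deltas '[{"delta_pos": [0, 0, 0], "dr": [0, 0, 0], "gripper": -1}, {"delta_pos": [0, 0, 0], "dr": [0, 0, 0], "gripper": -1}, {"delta_pos": [0, 0, 0], "dr": [0, 0, 0], "gripper": -1}, {"delta_pos": [0, 0, 0.1], "dr": [0, 0, 0], "gripper": -1}, {"delta_pos": [0, 0, 0.2], "dr": [0, 0, 0], "gripper": -1}]'

```text
time: 17.75
position: [0.4502, 0.1681, 0.0511]
tcp_rot: [-180.0, 0.1, 3.3]
contact_force: [-0.2, 0.3, -0.2]
finger_gap: 0.993
gripper_force: 0.0
```

>>> send_rows --deltas '[{"delta_pos": [0, 0, 0.4], "dr": [0, 0, 0], "gripper": -1}, {"delta_pos": [0, 0, 0.6], "dr": [0, 0, 0], "gripper": -1}, {"delta_pos": [0, 0, 0.8], "dr": [0, 0, 0], "gripper": -1}, {"delta_pos": [-0.2, 0, 0.8], "dr": [0, 0, 0], "gripper": -1}, {"delta_pos": [-0.4, 0, 0.8], "dr": [0, 0, 0], "gripper": -1}]'

```text
time: 18.17
position: [0.4361, 0.1682, 0.1375]
tcp_rot: [-180.0, -0.1, 3.3]
contact_force: [-0.5, -0.4, -0.0]
finger_gap: 1.001
gripper_force: 0.0
```

>>> send_rows --deltas '[{"delta_pos": [-0.4, 0, 0.8], "dr": [0, 0, 0], "gripper": -1}, {"delta_pos": [-0.4, 0, 0.8], "dr": [0, 0, 0], "gripper": -1}, {"delta_pos": [-0.2, 0, 0.4], "dr": [0, 0, 0], "gripper": -1}, {"delta_pos": [0, 0, 0], "dr": [0, 0, 0], "gripper": -1}, {"delta_pos": [0, 0, 0], "dr": [0, 0, 0], "gripper": -1}]'

```text
time: 18.58
position: [0.4108, 0.1683, 0.1864]
tcp_rot: [-180.0, -0.1, 3.4]
contact_force: [-0.4, 0.1, -0.1]
finger_gap: 0.997
gripper_force: 0.0
```

```bash
cat > fin.py <<'E'
from h import *
pic,d=imaging.snapshot("scene"); cv2.imwrite("pics/fin.png",pic[100:340,250:500,::-1].repeat(2,0).repeat(2,1))
px,X=cloud("scene",d)
y=np.deg2rad(3.45);ex=np.array([np.cos(y),np.sin(y)]);ey=np.array([-ex[1],ex[0]])
D=X[:,:2]-np.array([.550,.1737]); a,b=D@ex,D@ey; z=X[:,2]
def st(n,m): print(n,m.sum(),np.round(np.percentile(a[m],[2,50,98]),4),np.round(np.percentile(b[m],[2,50,98]),4),np.round(np.median(z[m]),4))
st("plate",(a>.026)&(a<.042)&(abs(b)<.034)&(z>.012)&(z<.03)); st("weight",(a>-.21)&(a<-.12)&(abs(b)<.05)&(z>.03)&(z<.05)); st("post",(a>-.13)&(a<-.07)&(abs(b)<.04)&(z>.076)&(z<.09))
for h in (.16,.2,.24,.27): st(f"rack{h}",(abs(a)<.03)&(abs(b)<.1)&(abs(z-h)<.01))
print(readout.get_obs()["time"],readout.get_obs()["position"])
E
python3 fin.py
```

```text
plate 128 [0.0261 0.032  0.0358] [-0.0324  0.0005  0.0326] 0.0198
weight 437 [-0.1986 -0.1688 -0.1355] [-0.0285 -0.0048  0.0297] 0.0386
post 122 [-0.1155 -0.1004 -0.0845] [-0.0141 -0.0026  0.0132] 0.083
rack0.16 248 [-0.0115  0.0059  0.0121] [-0.0303  0.0051  0.0381] 0.1614
rack0.2 179 [-0.0096  0.0033  0.011 ] [-0.0285  0.0054  0.0408] 0.1992
rack0.24 137 [-0.0104  0.0084  0.011 ] [-0.0264  0.0029  0.0436] 0.2389
rack0.27 293 [-0.0105  0.0051  0.0114] [-0.0248  0.0064  0.0446] 0.2687
18.6333 [0.4106752  0.16817214 0.18572579]
```

View pics/fin.png

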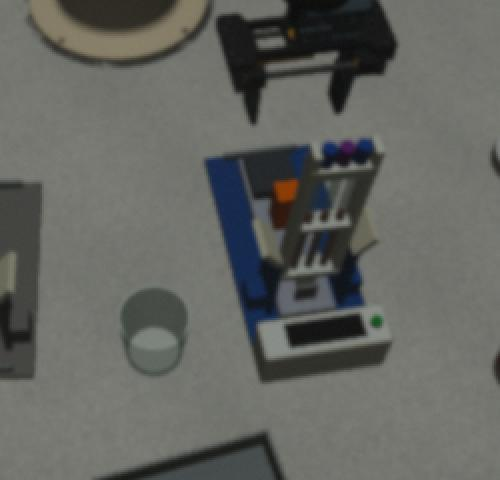

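The picture shows the foot flat in the blue bay behind the reader housing (crop about 250–390, 310–380). The rack stands between the cheeks, leaning slightly to +y, and the gripper is clear at the top. I'll let the rack settle against its cheek, check it, then hand in.

>>> send_rows --deltas '[{"delta_pos": [-0.2, 0, 0.4], "dr": [0, 0, 0], "gripper": -1}, {"delta_pos": [-0.2, 0, 0.4], "dr": [0, 0, 0], "gripper": -1}, {"delta_pos": [0, 0, 0], "dr": [0, 0, 0], "gripper": -1}, {"delta_pos": [0, 0, 0], "dr": [0, 0, 0], "gripper": -1}, {"delta_pos": [0, 0, 0], "dr": [0, 0, 0], "gripper": -1}]'

```text
time: 19.05
position: [0.4005, 0.1682, 0.2061]
tcp_rot: [-180.0, -0.0, 3.4]
contact_force: [0.9, 0.9, 0.4]
finger_gap: 1.001
gripper_force: 0.0
```

>>> send_rows --deltas '[{"delta_pos": [0, 0, 0], "dr": [0, 0, 0], "gripper": -1}, {"delta_pos": [0, 0, 0], "dr": [0, 0, 0], "gripper": -1}, {"delta_pos": [0, 0, 0], "dr": [0, 0, 0], "gripper": -1}, {"delta_pos": [0, 0, 0], "dr": [0, 0, 0], "gripper": -1}, {"delta_pos": [0, 0, 0], "dr": [0, 0, 0], "gripper": -1}]'

```text
time: 19.47
position: [0.4005, 0.1682, 0.2061]
tcp_rot: [-180.0, 0.0, 3.3]
contact_force: [0.7, 0.5, 0.3]
finger_gap: 1.001
gripper_force: 0.0
```

>>> send_rows --deltas '[{"delta_pos": [0, 0, 0], "dr": [0, 0, 0], "gripper": -1}, {"delta_pos": [0, 0, 0], "dr": [0, 0, 0], "gripper": -1}, {"delta_pos": [0, 0, 0], "dr": [0, 0, 0], "gripper": -1}, {"delta_pos": [0, 0, 0], "dr": [0, 0, 0], "gripper": -1}, {"delta_pos": [0, 0, 0], "dr": [0, 0, 0], "gripper": -1}]'

```text
time: 19.88
position: [0.4005, 0.1682, 0.2062]
tcp_rot: [-180.0, -0.0, 3.4]
contact_force: [0.6, -0.2, -0.1]
finger_gap: 1.002
gripper_force: 0.0
```

>>> send_rows --deltas '[{"delta_pos": [0, 0, 0], "dr": [0, 0, 0], "gripper": -1}, {"delta_pos": [0, 0, 0], "dr": [0, 0, 0], "gripper": -1}, {"delta_pos": [0, 0, 0], "dr": [0, 0, 0], "gripper": -1}, {"delta_pos": [0, 0, 0], "dr": [0, 0, 0], "gripper": -1}, {"delta_pos": [0, 0, 0], "dr": [0, 0, 0], "gripper": -1}]'

```text
time: 20.3
position: [0.4005, 0.1682, 0.2062]
tcp_rot: [-180.0, -0.0, 3.4]
contact_force: [-0.1, 0.3, -0.5]
finger_gap: 1.0
gripper_force: 0.0
```

```bash
python3 fin.py; python3 fin.py | grep rack
```

```text
plate 127 [0.0263 0.0322 0.0358] [-0.0327  0.0006  0.0325] 0.02
weight 433 [-0.1984 -0.1688 -0.1355] [-0.0285 -0.0046  0.0296] 0.0386
post 123 [-0.1145 -0.1007 -0.0856] [-0.0143 -0.0029  0.0132] 0.0829
rack0.16 254 [-0.0107  0.006   0.0119] [-0.03    0.0045  0.0389] 0.1612
rack0.2 181 [-0.0069  0.0035  0.0109] [-0.0287  0.0064  0.0416] 0.2009
rack0.24 124 [-0.0101  0.0083  0.0114] [-0.0263 -0.0065  0.0442] 0.2387
rack0.27 301 [-0.0098  0.0057  0.0117] [-0.0246  0.0074  0.045 ] 0.2686
20.35 [0.40045681 0.16820525 0.20617654]
rack0.16 253 [-0.0113  0.006   0.0121] [-0.0305  0.0039  0.0386] 0.1617
rack0.2 187 [-0.0095  0.0033  0.011 ] [-0.0283  0.0058  0.0415] 0.2005
rack0.24 134 [-0.0108  0.0079  0.0118] [-0.0266  0.0023  0.0449] 0.2377
rack0.27 299 [-0.0086  0.0056  0.0112] [-0.0245  0.0077  0.0456] 0.2684
```

The stand is at rest: home within about 1 mm, with the rack leaning about 0.045 rad.

```bash
python3 -c "
from cell import order
print(order.hand_in())"
```

```text
the job is handed in; nothing more can be done
None
```

I handed the job in at about 20.5 s with no verdict shown: the stand sits on the reading bay floor about 1 mm off centre, the rack leans about 0.045 rad on a cheek, and the gripper is released and clear.

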